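# Square up the plate electrodes and shut their case

### The job

On the instrument stand, lay the loose plate electrode on the untidy pile in its open case, then tap the pile square, all four plates close up against the case's back fence and end fence. Once the pile is square, swing the hinged lid down over it until it is fully home. Do not shove the case about, and leave the other things where they stand.

Things in the scene. Friction and masses are not known exactly. Their poses are not given: they have to be found in the camera images.
- case: Low aluminium storage case, loose, 1.8 kg; origin at the centre of its underside. Floor x -24 to +50, y -70 to +48, 4 mm thick. Back fence along +x, inner face at x = +36 mm; end fence along -y, inner face at y = -62 mm; both 5 mm thick, top at z = 26 mm. Front (-x) and left end (+y) are open. A squared plate is centred at x = +6, y = -7 mm, axes as the case; four plates fill z = 4 to 28 mm.
- case_corner (a point): Inner corner of the two fences on the case floor (case frame x = +36, y = -62, z = 4 mm); axes as the case. The floor ends flush with a squared pile in front and at the left.
- lid_hinge (a point): Middle of the lid's hinge line (case frame x = +45, y = 0, z = 31 mm); the hinge runs along the case's y, behind the back fence.
- lid_lug (a point): Middle of the upper (outer) face of the black finger lug on the lid's front edge, 40 mm wide, 8 mm thick, 15 mm deep; 81 mm from the hinge line, at case y = -6 mm. The lug's free edge is 89 mm from the hinge.
- lid (a joint): Angle of the steel lid, rad: 0 shut and level, 1.57 upright; starts open, leaning back. Stiff hinge: it stays where left (about 1 N at the lug moves it). Open frame 3 mm thick, case y -66 to +54 mm, with a 25 mm deep skirt on its front edge, returned 25 mm round the left corner, that passes down outside the pile with 3 mm to spare, so it shuts only over a squared pile.
- plate_1: Flat, rigid, black plate electrode, 60 mm (its x) x 110 mm (its y) x 6 mm, 0.15 kg; origin at the centre of its underside. Starts as the lowest of the pile of three on the case floor, askew and some 6 to 19 mm out from the fences.
- plate_2: Flat, rigid, black plate electrode, 60 mm (its x) x 110 mm (its y) x 6 mm, 0.15 kg; origin at the centre of its underside. Starts in the middle of the pile, askew.
- plate_3: Flat, rigid, black plate electrode, 60 mm (its x) x 110 mm (its y) x 6 mm, 0.15 kg; origin at the centre of its underside. Starts on top of the pile, askew.
- plate_4: Flat, rigid, black plate electrode, 60 mm (its x) x 110 mm (its y) x 6 mm, 0.15 kg; origin at the centre of its underside. Starts lying alone on the stand, left of the case.
- dark_pot: Dark round pot, 69 mm across, 55 mm high, a bystander; origin under its centre.
- tape: Tape roll 72 mm across, 24 mm high, lying flat, a bystander; origin under its centre.
- kitchen_timer: Round timer 64 mm across, 38 mm high, a bystander; origin under its centre.
- carton: Small white carton 32 x 78 mm, 20 mm high, in the near left corner, a bystander; origin under its centre.
- stand: Tray of the instrument stand on which everything stands: flat steel top 340 (x) x 440 (y) mm, 215 mm above the table, with a 13 mm rim; fixed. Origin at the centre of its top, axes as the world.
- tweezers: Steel tweezers 115 mm long, 9 mm high, lying along the back rim of the stand's tray, a bystander.

How it is judged:
By the outcome, as a careful person would: the job done as asked, in the order asked, and still so for the second after the job is handed in, with the robot touching nothing.
It also fails if it takes over 64 s, if anything falls off the work surface, if the arm or the gripper's body presses on something with over 40 N, if the wrist force passes 120 N, or if a joint passes its speed limit or range.

### The arm

A 6-joint arm with a two-finger parallel gripper is mounted at the origin on a cart in front of the work surface, level with it; the furniture and walls round the work are solid. World frame = base frame: x ahead of the robot, y to its left, z up, the work surface at z = 0. Lengths are in m, angles in rad, forces in N, time in s.
With the tool pointing down it reaches from about 0.35 to 0.975 m from the base axis. Payload 4.9 kg.
Tool frame: the origin (TCP) lies at the very end of the fingers, on their centre line; the grasp point (between the pads) lies 19 mm behind it; z points along the fingers, x is the direction in which the jaws open and shut, and the axes are right-handed (so a half turn about z gives the same grasp; the last joint's range is limited). The gripper opens to 85 mm and grips with 20 to 120 N. Pads are 22 mm wide; open, the fingers measure 114 mm over their backs; the gripper's body (76 mm by 85 mm) begins 54 mm behind the grasp point. The pads swing forward as they close: fully open they stand 13 mm farther back than shut.
Start: joints at [1.035, 0.053, 1.613, -0, 1.476, -0.119], TCP at [0.253, 0.571, 0.231] pointing down, gripper open.
Joint ranges: [-3.01, 3.01], [-1.01, 2.22], [0.06, 2.58], [-1.02, 4.17], [0.09, 2.62], [-3.14, 3.14]. Speed limits (rad/s): [2.57, 2.57, 3.14, 3.14, 3.14, 3.14].

### API

Orientations are given as a unit quaternion [w, x, y, z].
In Python, from plant import * gives the robot as it stands.
- The arm moves only by the shell command python3 -m inch 'ROWS'. ROWS is text: rows parted by semicolons, each of 7 numbers parted by spaces: the shift along the tool's x, y, z in m, then the turn, a rotation vector about the tool's x, y, z in rad, then the closure, from 0 (fully open) to 1 (shut). A call has 1 to 10 rows; each row shifts and turns the commanded pose from where the row before left it, along the tool's axes as they then stand; what a row does not reach is not made up. A row lasts 1/12 s, in which the tool goes at most 41.7 mm and 7.16 degrees, less where a joint would pass 70% of its speed; a pose out of reach is approached as far as the arm can. A call with a gripper value outside its range is refused whole. The fingers move at their own pace and stop on an object; the grip force is fixed at half the most. Time passes only in rows, so rows that do not move let the fingers close. It gives the time, the measured TCP pose, the force and the opening at its end, in the units of the state.
- state(): the state, without advancing time (a new reading comes with each control period).
- grab_frame(name): name is "scene" or "top"; returns the picture (420x560x3 uint8, blue, green, red); there is no depth.
- camera_info(name): a dict with "vertical_fov" (degrees; the focal length in pixels is half the picture's height over the tangent of half this angle, whatever the lens; pixels are square), "cx", "cy" (the principal point, pixels), "origin" and "rotation" of the camera in the world. Camera axes: x right, y down, z forward; pixel columns grow to the right and rows downward; lengths in m; the calibration is good to about 2 mm. A picture is of the moment at which its call begins. camera_info takes no time and is no camera call.
- job_done(): hands the job in, once; it reports no verdict.
The state is a dict: "time": time; "joint_pos": joint angles; "joint_vel": joint speeds; "joint_efforts": joint torques, N m; "tool_pos": TCP position; "tool_rot": TCP orientation; "contact_force": force on the tool from outside, world axes, zero at the start; "ft_torque": the same for the moment, N m; "gripper_width": opening from 0.0 (shut) to 1.0 (fully open).
Only numpy, scipy, OpenCV 4.12 (cv2) and the standard library are available. Lean on these libraries where they do the work, as an engineer would, in place of code of your own. Each camera call takes 0.05 s, during which the arm holds its last target.

## Working session

There is one attempt and no reset: what is moved stays moved. The work goes in short steps, Python scripts to look and compute and a shell command to move; the robot and the scene stay as the last step left them, time stands still between calls to the robot, and variables do not carry over. Pictures are saved under pics/ and viewed, and the job is handed in when it is done.

```bash
ls; mkdir -p pics; python3 - <<'E'
from plant import *
import cv2
print(state())
for n in("scene","top"):
    print(camera_info(n)); cv2.imwrite(f"pics/{n}0.png",grab_frame(n))
E
```

```text
pics
{'time': 0.0, 'joint_pos': array([ 1.03502276e+00,  5.33316675e-02,  1.61427904e+00,  5.57252528e-06,
        1.47601207e+00, -1.18969816e-01]), 'joint_vel': array([ 4.02725171e-04,  1.53149200e-04, -4.26806508e-05,  1.01692190e-03,
       -3.19654989e-04,  7.74562372e-04]), 'joint_efforts': array([ 1.17806318e-03, -3.93681693e+01, -3.70181715e+01,  2.27223637e-05,
        6.91837791e-03,  3.28148303e-06]), 'tool_pos': array([0.25268734, 0.57096412, 0.23008758]), 'tool_rot': array([ 4.46351148e-04,  8.38104695e-01,  5.45508470e-01, -9.11662397e-04]), 'contact_force': array([-0.00130967,  0.07476219, -0.75085329]), 'ft_torque': array([0.00563919, 0.03834756, 0.01998636]), 'gripper_width': 0.9974071539678285}
{'vertical_fov': 49.81875548034389, 'cx': 279.3673255912072, 'cy': 214.09183981969275, 'origin': array([-0.11374193, -0.25122834,  0.83847961]), 'rotation': array([-0.36816249,  0.76985582, -0.46448103,  0.23671876])}
{'vertical_fov': 55.7386361537921, 'cx': 284.2545225361387, 'cy': 211.83569356857646, 'origin': array([0.44871014, 0.08384537, 1.11673929]), 'rotation': array([-0.02683628,  0.71675308, -0.69608378,  0.03181511])}
```

View pics/scene0.png

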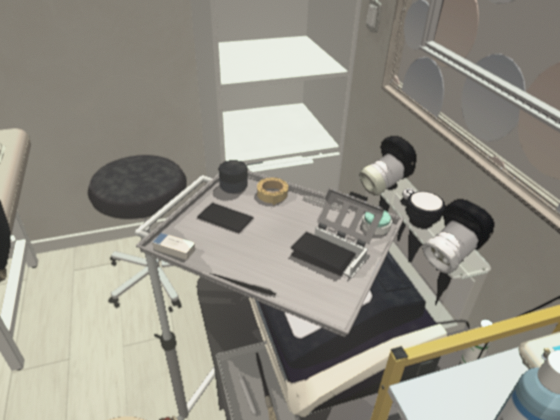

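View pics/top0.png

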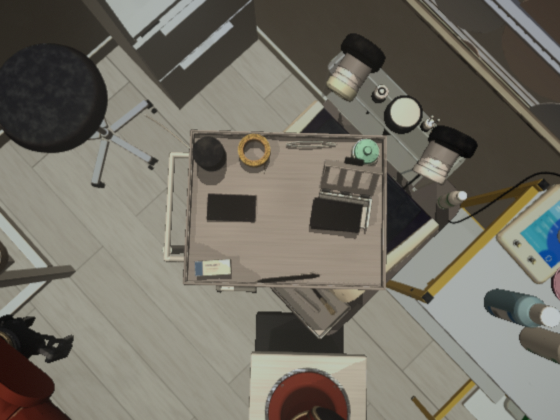

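```bash
cat > h.py <<'E'
from plant import *
import cv2, numpy as np
from scipy.spatial.transform import Rotation as R
def rot(q): return R.from_quat([q[1],q[2],q[3],q[0]])
def cam(n):
    c=camera_info(n); f=210/np.tan(np.radians(c["vertical_fov"])/2)
    return f,c["cx"],c["cy"],np.array(c["origin"]),rot(c["rotation"]).as_matrix()
def ray(n,p):
    f,cx,cy,o,M=cam(n); d=M@np.array([(p[0]-cx)/f,(p[1]-cy)/f,1]); return o,d
def pix(n,P):
    f,cx,cy,o,M=cam(n); v=(np.atleast_2d(P)-o)@M; return np.c_[f*v[:,0]/v[:,2]+cx, f*v[:,1]/v[:,2]+cy]
def onz(n,p,z):
    o,d=ray(n,p); return o+d*(z-o[2])/d[2]
def tri(ps,pt):
    o1,d1=ray("scene",ps);o2,d2=ray("top",pt)
    A=np.c_[d1,-d2]; s=np.linalg.lstsq(A,o2-o1,rcond=None)[0]
    a,b=o1+s[0]*d1,o2+s[1]*d2; return (a+b)/2,np.linalg.norm(a-b)
def crop(im,x0,y0,w,h,k,fn):
    c=cv2.resize(im[y0:y0+h,x0:x0+w],None,fx=k,fy=k,interpolation=cv2.INTER_CUBIC)
    st=10 if k>=5 else 20
    for x in range(-(-x0//st)*st,x0+w,st):
        cv2.line(c,((x-x0)*k,0),((x-x0)*k,6),(0,255,255),1); cv2.putText(c,str(x),((x-x0)*k+1,16),0,.35,(0,255,255),1)
    for y in range(-(-y0//st)*st,y0+h,st):
        cv2.line(c,(0,(y-y0)*k),(6,(y-y0)*k),(0,255,255),1); cv2.putText(c,str(y),(8,(y-y0)*k+4),0,.35,(0,255,255),1)
    cv2.imwrite(fn,c)
E
python3 - <<'E'
from h import *
t=cv2.imread("pics/top0.png");s=cv2.imread("pics/scene0.png")
g=lambda i:np.clip(255*(i/255.)**.6,0,255).astype(np.uint8)
crop(g(t),300,125,95,115,8 if 0 else 5,"pics/t1.png")
crop(g(t),300,150,90,90,6,"pics/t1.png")
crop(g(s),280,180,130,100,6,"pics/s1.png")
crop(g(t),180,120,130,100,6,"pics/t2.png")
print(onz("top",(191,131),.215),onz("top",(384,136),.215),onz("top",(185,285),.215),onz("top",(384,286),.215))
print(cam("top")[3:],cam("scene")[3:],rot(state()["tool_rot"]).as_matrix())
E
```

```text
[0.70494861 0.29962282 0.215     ] [ 0.70711493 -0.14764665  0.215     ] [0.35285175 0.29602485 0.215     ] [ 0.36317456 -0.15042823  0.215     ]
(array([0.44871014, 0.08384537, 1.11673929]), array([[ 0.02891033, -0.99613279,  0.08296776],
       [-0.99954799, -0.02949436, -0.00582199],
       [ 0.00824656, -0.08276194, -0.99653523]])) (array([-0.11374193, -0.25122834,  0.83847961]), array([[ 0.45644321, -0.5408649 ,  0.70648762],
       [-0.88946878, -0.29742751,  0.34696133],
       [ 0.02246965, -0.78676682, -0.61684121]])) [[ 4.04801765e-01  9.14403979e-01 -9.45281699e-04]
 [ 9.14402604e-01 -4.04802811e-01 -1.60059739e-03]
 [-1.84624531e-03 -2.16443398e-04 -9.99998272e-01]]
```

View pics/t1.png

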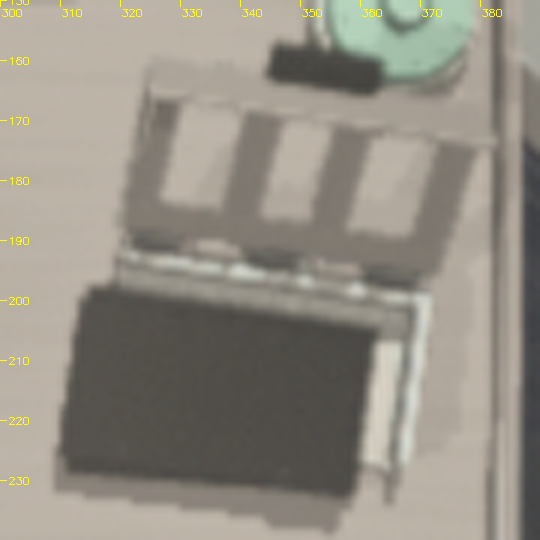

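View pics/s1.png

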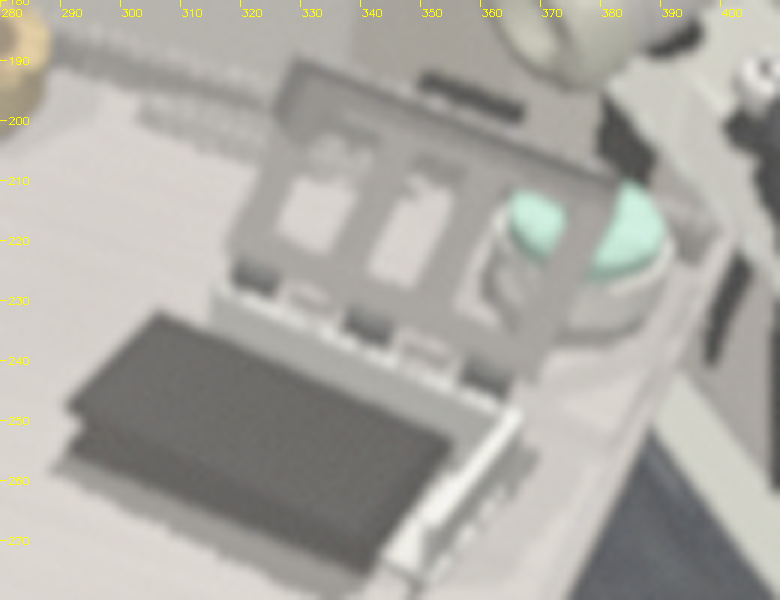

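View pics/t2.png

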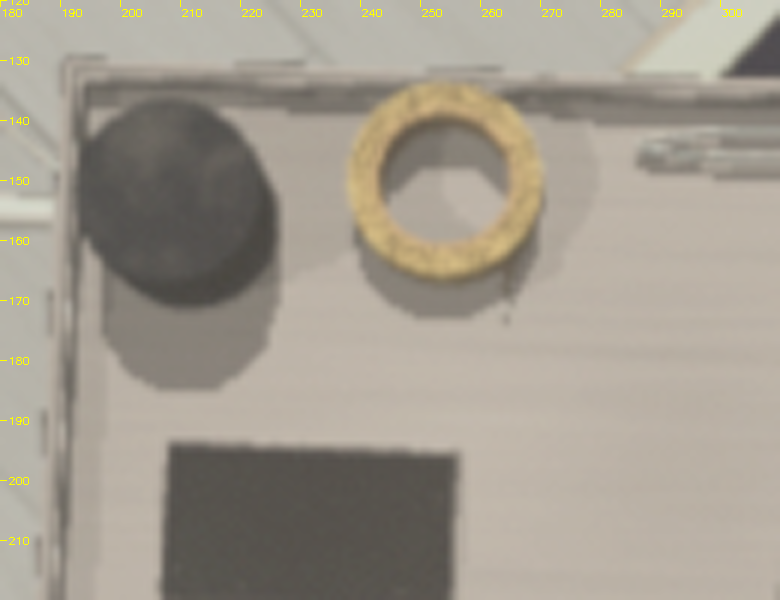

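```bash
cat >> h.py <<'E'
from scipy.optimize import least_squares
def place(p,pts):
    c,s=np.cos(p[2]),np.sin(p[2]); pts=np.atleast_2d(pts)
    return np.c_[p[0]+c*pts[:,0]-s*pts[:,1], p[1]+s*pts[:,0]+c*pts[:,1], 0.215+pts[:,2]]
def fit(obs,x0):
    def r(p): return np.concatenate([(pix(n,place(p,P))-np.array(q)).ravel() for n,P,q in obs])
    s=least_squares(r,x0,loss="soft_l1"); return s.x,r(s.x).reshape(-1,2)
def boxl(x0,x1,y0,y1,z0,z1):
    P=np.array([[x,y,z] for x in(x0,x1) for y in(y0,y1) for z in(z0,z1)])
    return [(P[i],P[j]) for i in range(8) for j in range(i+1,8) if (P[i]!=P[j]).sum()==1]
def draw(im,n,p,segs,col,x0,y0,k):
    for a,b in segs:
        q=pix(n,place(p,np.array([a,b]))); q=((q-[x0,y0]+.5)*k).astype(int)
        cv2.line(im,tuple(map(int,q[0])),tuple(map(int,q[1])),col,1,cv2.LINE_AA)
CASE=boxl(-.024,.05,-.07,.048,0,.004)+boxl(.036,.041,-.067,.048,.004,.026)+boxl(-.024,.036,-.067,-.062,.004,.026)
PL=lambda z:boxl(-.03,.03,-.055,.055,z,z+.006)
def overlay(im,n,x0,y0,w,h,k,items,fn):
    g=np.clip(255*(im/255.)**.6,0,255).astype(np.uint8)
    c=cv2.resize(g[y0:y0+h,x0:x0+w],None,fx=k,fy=k,interpolation=cv2.INTER_CUBIC)
    for p,s,col in items: draw(c,n,p,s,col,x0,y0,k)
    cv2.imwrite(fn,c)
E
python3 - <<'E'
from h import *
t=cv2.imread("pics/top0.png");s=cv2.imread("pics/scene0.png")
C=np.array([[.036,-.062,.026],[.036,.048,.026],[-.024,-.062,.026]])
ca,r=fit([("top",C,[(368,200.8),(320,193.7),(365,227.5)]),("scene",C,[(362.8,248.7),(315.5,228.7),(344.7,272.2)])],[.5,-.05,0])
print(ca,np.round(r,1))
K=np.array([[.03,.055,.006],[.03,-.055,.006],[-.03,-.055,.006],[-.03,.055,.006]])
K3=K+[0,0,.016]
p3,r=fit([("top",K3,[(315,197.8),(362.8,204.7),(358.7,232),(310.3,228)]),("scene",K3,[(306.5,232),(355,254),(341.5,275.5),(291,247.5)])],[.5,-.05,0]); print(p3,np.round(r,1))
p4,r=fit([("top",K[:2],[(208,193.7),(256,195.5)]),("scene",K,[(210,204),(253,218),(239,231.5),(197,215)])],[.5,.2,0]);print(p4,np.round(r,1))
it=[(ca,CASE,(0,255,255)),(p3,PL(.016),(0,0,255)),(p4,PL(0),(0,255,0))]
overlay(t,"top",300,150,90,90,6,it,"pics/o1.png")
overlay(s,"scene",280,180,130,100,6,it,"pics/o2.png")
overlay(t,"top",190,180,100,60,6,it,"pics/o3.png")
overlay(s,"scene",180,190,100,60,6,it,"pics/o4.png")
E
```

```text
[ 0.52289568 -0.04224701 -0.13629461] [[ 0.9  0.7]
 [ 0.  -0.3]
 [-0.1  0.7]
 [-0.5  0.4]
 [-1.  -1. ]
 [ 3.1 -5.7]]
[ 0.51561547 -0.03959783 -0.1008475 ] [[-0.5  1.9]
 [ 0.6  1.4]
 [ 1.7  0.8]
 [ 0.9 -1.6]
 [-0.1 -0.7]
 [-0.1 -2.2]
 [-0.5 -5.6]
 [ 0.1 -0. ]]
[ 0.52870498  0.19803198 -0.00245108] [[-0.1  0.3]
 [ 0.4  0. ]
 [ 1.2 -2.2]
 [ 0.1 -1.7]
 [-0.1  0.4]
 [-1.3  1.1]]
```

View pics/o1.png

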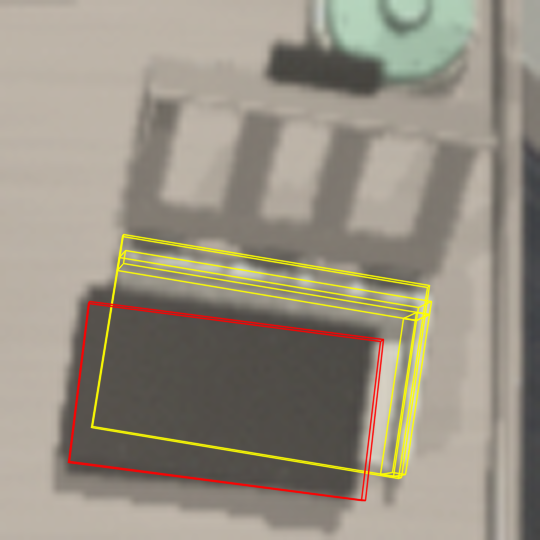

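View pics/o2.png

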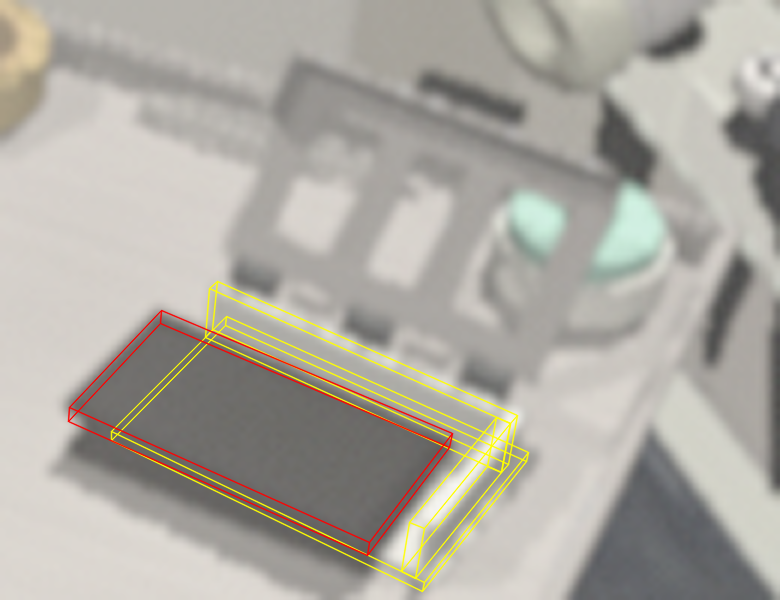

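View pics/o3.png

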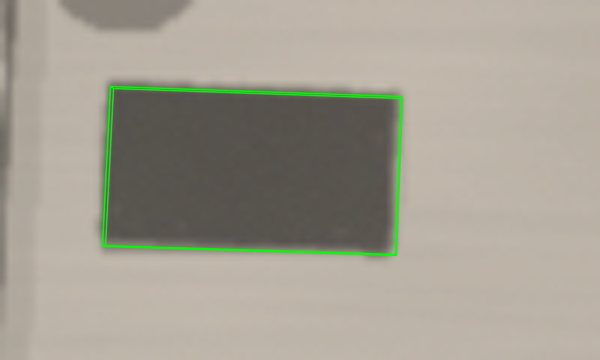

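View pics/o4.png

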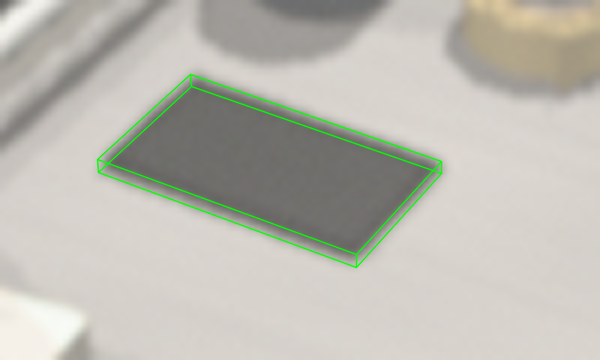

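```bash
python3 - <<'E'
from h import *
t=cv2.imread("pics/top0.png");s=cv2.imread("pics/scene0.png")
g=lambda i,a:np.clip(255*(i/255.)**a,0,255).astype(np.uint8)
crop(g(t,.8),305,185,72,54,11,"pics/t3.png")
crop(g(s,.8),285,220,80,60,10,"pics/s3.png")
d=lambda i:np.clip(i.astype(float)*4,0,255).astype(np.uint8)
crop(np.clip((s.astype(float)-20)*5,0,255).astype(np.uint8),285,225,80,60,10,"pics/s4.png")
E
```

```text
(no output)
```

View pics/t3.png

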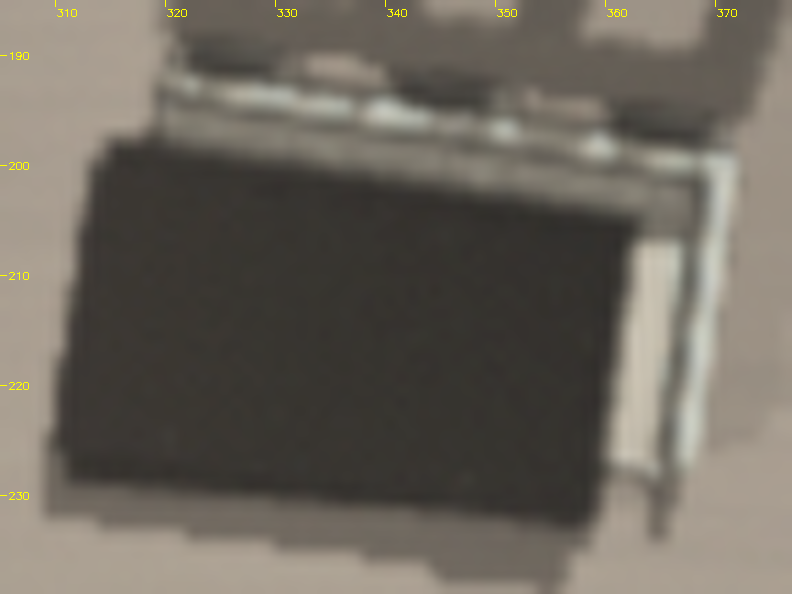

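View pics/s3.png

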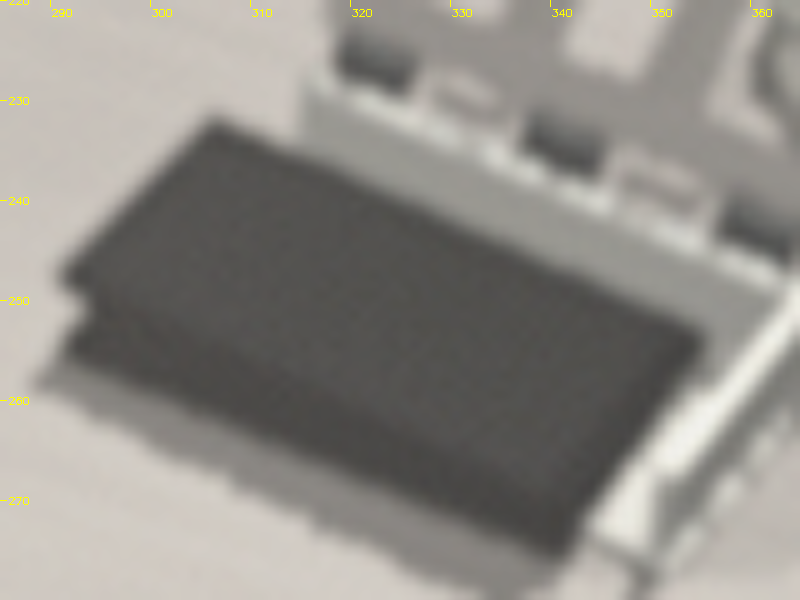

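View pics/s4.png

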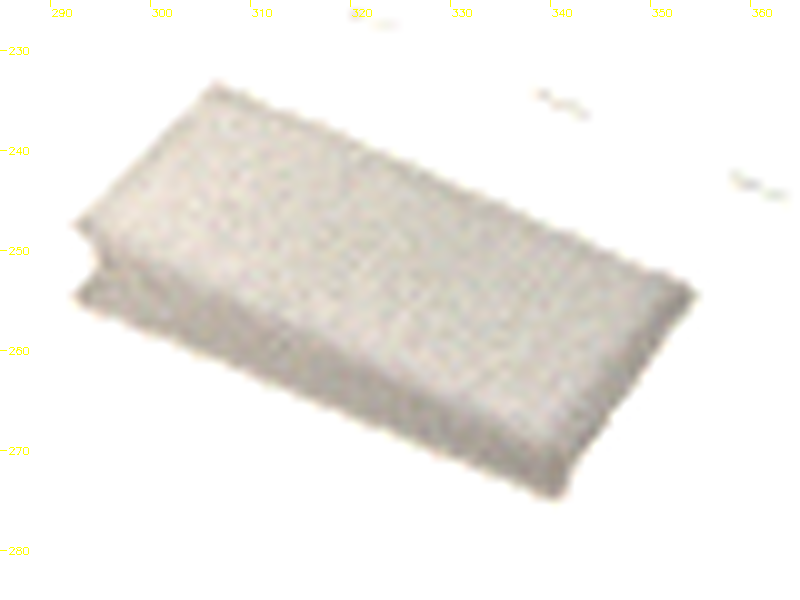

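```bash
python3 - <<'E'
from h import *
t=cv2.imread("pics/top0.png");s=cv2.imread("pics/scene0.png")
C=np.array([[.036,-.062,.026],[-.024,-.062,.026],[-.024,-.067,.026],[.036,-.062,.004],[-.024,-.062,.004],[.036,.048,.026]])
D=np.array([[.036,.048,.026],[-.024,-.067,.026],[.036,-.062,.026]])
ot=("top",C,[(369,200.8),(365.6,227.6),(368.2,227.6),(367,206.8),(364.4,228.2),(319.5,193.7)])
os_=("scene",D,[(316,229),(351,267),(363,249)])
for o in([ot],[os_],[ot,os_]):
    ca,r=fit(o,[.5,-.05,0]); print(ca,np.round(r,1).tolist())
K=np.array([[.03,.055,.006],[.03,-.055,.006],[-.03,-.055,.006],[-.03,.055,.006]])
K3=K+[0,0,.016]
ot=("top",K3,[(314.2,198),(362.5,204.7),(358.5,232.3),(310.2,228.2)])
os_=("scene",K3,[(306.5,233.5),(354,254.5),(340,269),(292.5,247.5)])
for o in([ot],[os_],[ot,os_]):
    p3,r=fit(o,[.5,-.05,0]); print(p3,np.round(r,1).tolist())
E=np.array([[-.03,-.055,0],[-.03,.055,0]])+[0,0,.004]
p1,r=fit([("scene",E,[(340.5,274.5),(293,255)])],[.5,-.05,0]);print("p1",p1)
it=[(ca,CASE,(0,255,255)),(p3,PL(.016),(0,0,255)),(p1,PL(0.004),(255,0,0))]
overlay(t,"top",305,185,72,54,11,it,"pics/o5.png")
overlay(s,"scene",285,220,85,60,9,it,"pics/o6.png")
for n,p in(("p3",p3),("p1",p1)):
    d=p-ca;c,q=np.cos(ca[2]),np.sin(ca[2]);print(n,c*d[0]+q*d[1],-q*d[0]+c*d[1],d[2])
E
```

```text
[ 0.52249277 -0.04338111 -0.1110353 ] [[0.1, 0.2], [0.2, 0.1], [-0.2, 0.4], [-0.0, -4.8], [-0.7, -0.1], [0.6, 0.4]]
[ 0.52397322 -0.04392748 -0.13988295] [[-0.5, -1.4], [0.1, 0.6], [0.3, 0.1]]
[ 0.52291249 -0.04363942 -0.11999282] [[0.3, 0.3], [0.2, 0.2], [-0.2, 0.5], [0.2, -4.7], [-0.7, -0.0], [0.8, 0.0], [-1.4, -1.0], [0.3, 0.6], [-0.1, -0.1]]
[ 0.51745447 -0.03736686 -0.10360489] [[-0.7, 0.8], [-0.0, 0.7], [0.8, -0.2], [-0.1, -2.7]]
[ 0.51259435 -0.04029354 -0.12925399] [[0.3, -1.6], [0.7, -1.0], [-0.0, 2.3], [-1.7, 0.4]]
[ 0.51636538 -0.03825979 -0.10590569] [[-0.2, 1.3], [0.4, 1.2], [1.2, 0.3], [0.3, -2.3], [-0.4, -2.7], [0.4, -3.0], [0.3, 0.4], [-1.9, -0.6]]
p1 [ 0.51894936 -0.03988612 -0.06299105]
p3 -0.007143999792684468 0.004557232403853813 0.014087130740620332
p1 -0.004383914229966511 0.0032519079636244056 0.05700177148016411
```

View pics/o5.png

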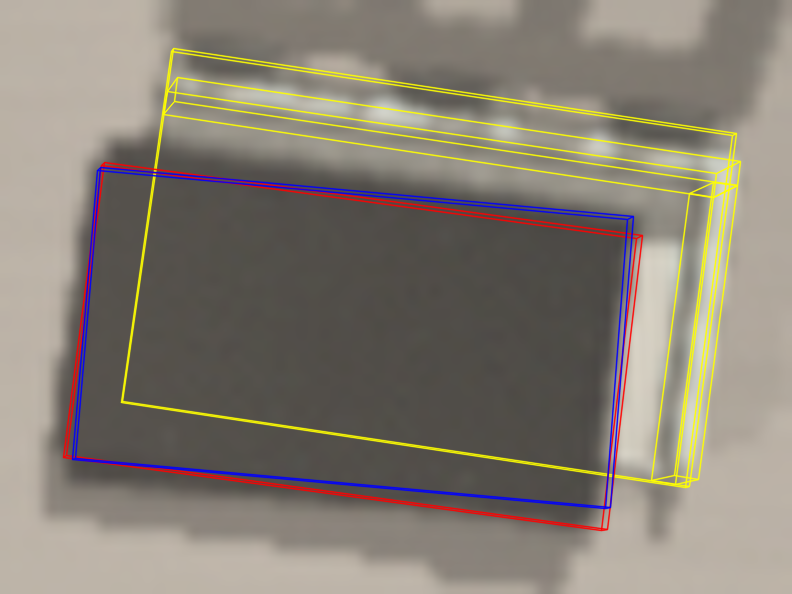

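View pics/o6.png

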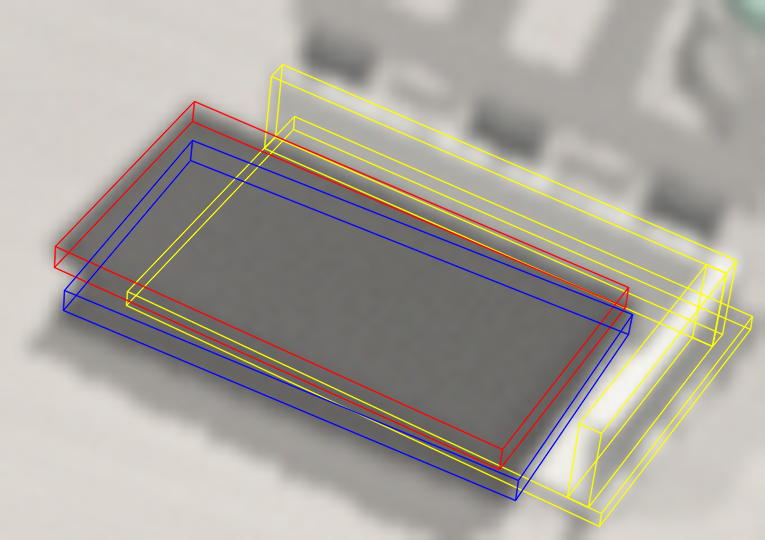

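```bash
python3 -m inch '0 0 -0.012 0 0 0.1154 0.15;0 0 -0.012 0 0 0.1154 0.15;0 0 -0.012 0 0 0.1154 0.15;0 0 -0.012 0 0 0.1154 0.15;0 0 -0.012 0 0 0.1154 0.15;0 0 -0.012 0 0 0.1154 0.15;0 0 -0.012 0 0 0.1154 0.15;0 0 -0.012 0 0 0.1154 0.15;0 0 0 0 0 0.1154 0.15;0 0 0 0 0 0.1154 0.15'
cat > st.py <<'E'
from h import *
import sys
s=state(); M=rot(s["tool_rot"]).as_matrix()
print("t",s["time"],"pos",np.round(s["tool_pos"],4),"xang",round(np.degrees(np.arctan2(M[1,0],M[0,0])),2),"zax",np.round(M[:,2],3),"F",np.round(s["contact_force"],2),"w",round(s["gripper_width"],3))
if len(sys.argv)>3: print("tool shift to tgt",np.round(M.T@(np.array(list(map(float,sys.argv[1:4])))-s["tool_pos"]),4))
E
python3 st.py 0.5287 0.198 0.26
```

```text
time: 0.93
tool_pos: [0.2531, 0.5717, 0.3281]
tool_rot: [-0.001, 1.0, -0.003, 0.0]
contact_force: [0.7, 0.4, 0.2]
gripper_width: 0.853
t 0.9333 pos [0.2531 0.5717 0.3281] xang -0.33 zax [ 0.001  0.001 -1.   ] F [0.69 0.36 0.16] w 0.853
tool shift to tgt [0.2776 0.3722 0.0679]
```

```bash
python3 -m inch '0.028 0.030 0 0 0 0 0.15;0.028 0.030 0 0 0 0 0.15;0.028 0.030 0 0 0 0 0.15;0.028 0.030 0 0 0 0 0.15;0.028 0.030 0 0 0 0 0.15;0.028 0.030 0 0 0 0 0.15;0.028 0.030 0 0 0 0 0.15;0.028 0.030 0 0 0 0 0.15;0.028 0.030 0 0 0 0 0.15;0.026 0.030 0 0 0 0 0.15' >/dev/null; python3 -m inch '0 0.030 0.01 0 0 0 0.15;0 0.030 0.02 0 0 0 0.15;0 0.012 0.02 0 0 0 0.15;0 0 0.01 0 0 0 0.15;0 0 0 0 0 0 0.15' ; python3 st.py 0.5287 0.198 0.23
python3 - <<'E'
from h import *
for n,b in(("top",(180,150,130,90)),("scene",(180,150,130,100))):
    im=grab_frame(n); crop(im,*b,6,f"pics/a_{n}.png")
E
```

```text
time: 2.18
tool_pos: [0.5294, 0.1987, 0.2634]
tool_rot: [0.0, 1.0, -0.001, -0.003]
contact_force: [0.1, 0.0, -1.3]
gripper_width: 0.853
t 2.1833 pos [0.5294 0.1987 0.2634] xang -0.08 zax [-0.006 -0.001 -1.   ] F [ 0.15  0.02 -1.28] w 0.853
tool shift to tgt [-0.0005  0.0007  0.0334]
```

View pics/a_top.png

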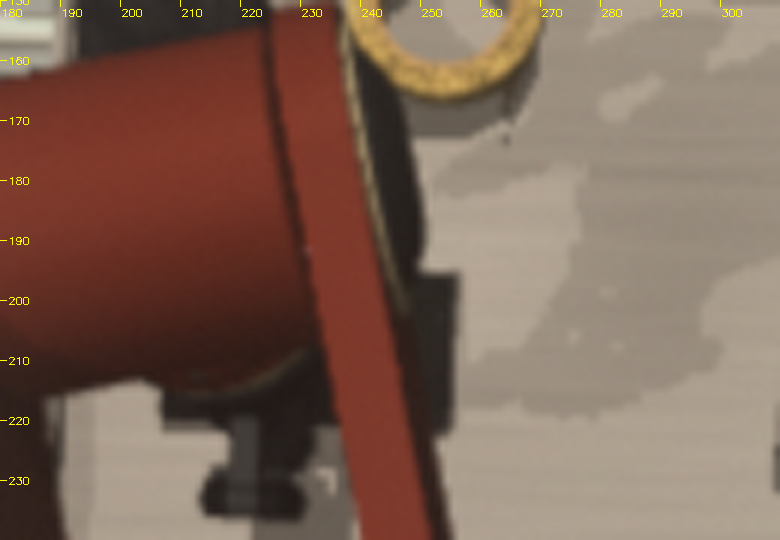

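View pics/a_scene.png

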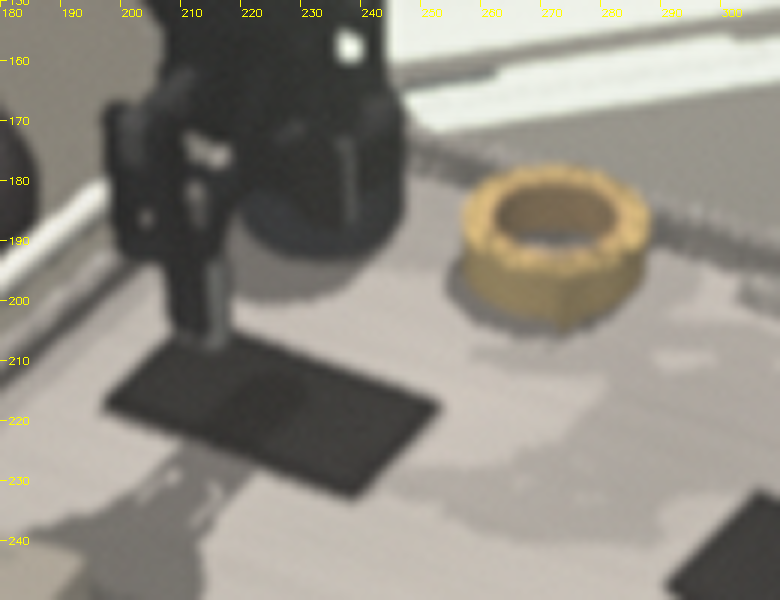

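```bash
python3 -m inch '0 0 0.015 0 0 0 0.15;0 0 0.015 0 0 0 0.15;0 0 0.003 0 0 0 0.15;0 0 0 0 0 0 0.15' ; python3 st.py 0.5287 0.198 0.22;python3 -m inch '0 0 0.004 0 0 0 0.15;0 0 0.004 0 0 0 0.15;0 0 0.00 0 0 0 0.15'; python3 - <<'E'
from h import *
for n,b in(("scene",(180,150,130,100)),):
    im=grab_frame(n); crop(im,*b,6,f"pics/b_{n}.png")
E
```

```text
time: 2.62
tool_pos: [0.5307, 0.2005, 0.2342]
tool_rot: [0.0, 1.0, 0.001, -0.0]
contact_force: [0.6, 0.0, -0.2]
gripper_width: 0.848
t 2.6167 pos [0.5307 0.2005 0.2342] xang 0.09 zax [-0.001 -0.    -1.   ] F [ 0.62  0.   -0.18] w 0.848
tool shift to tgt [-0.002   0.0025  0.0142]
time: 2.87
tool_pos: [0.5311, 0.1997, 0.2264]
tool_rot: [-0.0, 1.0, 0.0, 0.0]
contact_force: [0.6, 0.9, 0.5]
gripper_width: 0.849
```

View pics/b_scene.png

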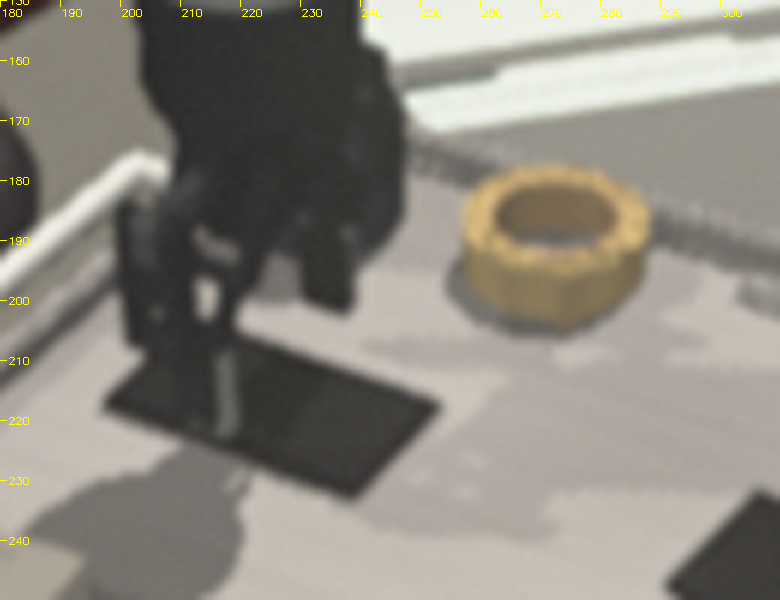

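```bash
for i in 1 2 3; do python3 -m inch '-0.001 0 0.003 0 0 0 0.15;0 0 0 0 0 0 0.15;0 0 0.00 0 0 0 0.15'|egrep "pos|force"; done; python3 st.py
```

```text
tool_pos: [0.5299, 0.1995, 0.2233]
contact_force: [-0.2, -0.2, 1.2]
tool_pos: [0.5288, 0.1994, 0.22]
contact_force: [0.2, 0.5, -0.5]
tool_pos: [0.5278, 0.1994, 0.217]
contact_force: [-0.0, -0.8, -0.9]
t 3.6667 pos [0.5278 0.1994 0.217 ] xang -0.0 zax [-0.001 -0.    -1.   ] F [-0.02 -0.81 -0.88] w 0.851
```

```bash
for i in 1 2 3 ; do python3 -m inch '0 0 0.002 0 0 0 0.15;0 0 0.00 0 0 0 0.15'|egrep "pos|force"; done; python3 - <<'E'
from h import *
for n,b in(("scene",(180,150,130,100)),):
    im=grab_frame(n); crop(np.clip(im*1.6,0,255).astype(np.uint8),*b,6,f"pics/c_{n}.png")
E
```

```text
tool_pos: [0.5279, 0.1994, 0.2149]
contact_force: [-0.4, 0.1, -0.1]
tool_pos: [0.5278, 0.1994, 0.2129]
contact_force: [-0.6, 0.1, -0.0]
tool_pos: [0.5278, 0.1994, 0.2108]
contact_force: [0.0, -0.5, -0.8]
```

View pics/c_scene.png

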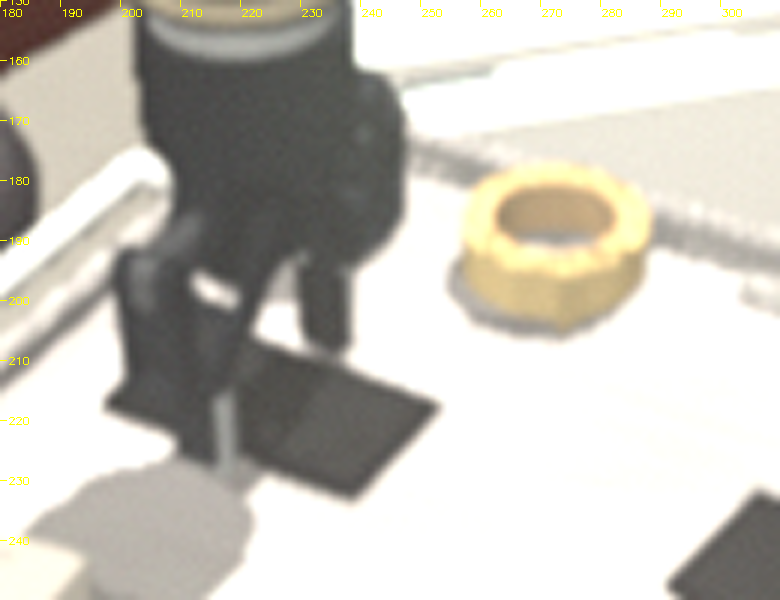

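```bash
python3 -m inch '0 0 0 0 0 0 0.21;0 0 0 0 0 0 0.21;0 0 0.00 0 0 0 0.21'|egrep "pos|force|width"; for i in 1 2 3 4 ; do python3 -m inch '0 0 0.0015 0 0 0 0.21;0 0 0.00 0 0 0 0.21'|egrep "pos|force"; done
```

```text
tool_pos: [0.5281, 0.1995, 0.2114]
contact_force: [-0.4, -0.9, 0.3]
gripper_width: 0.787
tool_pos: [0.5279, 0.1995, 0.2096]
contact_force: [-0.2, -0.2, -0.4]
tool_pos: [0.528, 0.1995, 0.2081]
contact_force: [-0.1, -0.2, 0.1]
tool_pos: [0.5281, 0.1995, 0.208]
contact_force: [-1.6, -1.0, 4.2]
tool_pos: [0.5282, 0.1995, 0.208]
contact_force: [-4.3, -1.5, 9.0]
```

```bash
python3 -m inch '0 0 -0.0054 0 0 0 0.21;0 0 0 0 0 0 0.21;0 0 0.00 0 0 0 0.5;0 0 0.00 0 0 0 0.5;0 0 0.00 0 0 0 0.5;0 0 0.00 0 0 0 0.5'; python3 -m inch '0 0 -0.001 0 0 0 0.5;0 0 -0.005 0 0 0 0.5;0 0 -0.01 0 0 0 0.5;0 0 -0.02 0 0 0 0.5;0 0 -0.02 0 0 0 0.5;0 0 -0.015 0 0 0 0.5;0 0 0 0 0 0 0.5'; python3 - <<'E'
from h import *
for n,b in(("scene",(180,150,130,100)),):
    im=grab_frame(n); crop(np.clip(im*1.6,0,255).astype(np.uint8),*b,6,f"pics/d_{n}.png")
E
```

```text
time: 5.63
tool_pos: [0.5286, 0.1996, 0.2116]
tool_rot: [-0.0, 1.0, 0.0, 0.001]
contact_force: [-0.7, -0.8, 5.0]
gripper_width: 0.676
time: 6.22
tool_pos: [0.5295, 0.1999, 0.2862]
tool_rot: [-0.001, 1.0, 0.0, 0.003]
contact_force: [0.5, -0.3, -1.2]
gripper_width: 0.673
```

View pics/d_scene.png

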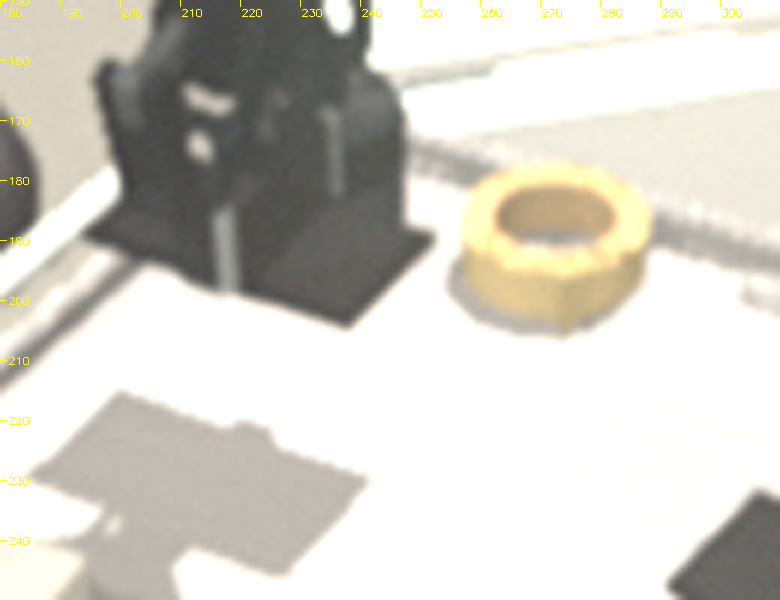

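```bash
python3 -m inch '0 0 0 0 0 0.115 0.5; 0 0 0 0 0 0 0.5' >/dev/null; python3 st.py 0.508 -0.0373 0.286
```

```text
t 6.4333 pos [0.5273 0.1993 0.28  ] xang -6.7 zax [-0.003 -0.001 -1.   ] F [-0.   -0.82 -1.64] w 0.675
tool shift to tgt [ 0.0084  0.2372 -0.0058]
```

```bash
python3 -m inch '0.001 0.028 0 0 0 0 0.5;0.001 0.03 0 0 0 0 0.5;0.001 0.03 0 0 0 0 0.5;0.001 0.03 0 0 0 0 0.5;0.001 0.03 0 0 0 0 0.5;0.001 0.03 0 0 0 0 0.5;0.001 0.03 0 0 0 0 0.5;0.001 0.02 0 0 0 0 0.5;0.0 0.009 0 0 0 0 0.5;0 0 0 0 0 0 0.5';python3 -m inch '0 0 0 0 0 0 0.5;0 0 0 0 0 0 0.5' >/dev/null; python3 st.py 0.508 -0.0373 0.236
python3 - <<'E'
from h import *
im=grab_frame("scene"); crop(np.clip(im*1.4,0,255).astype(np.uint8),270,180,130,100,6,f"pics/e_scene.png")
im=grab_frame("top"); crop(im,270,150,130,100,6,f"pics/e_top.png")
E
```

```text
time: 7.27
tool_pos: [0.5081, -0.0381, 0.2804]
tool_rot: [-0.0, 0.998, -0.058, -0.001]
contact_force: [-0.2, 0.2, -2.2]
gripper_width: 0.678
t 7.4333 pos [ 0.5087 -0.0358  0.2812] xang -6.49 zax [-0.001  0.001 -1.   ] F [ 0.13 -0.89 -1.19] w 0.675
tool shift to tgt [-0.0005  0.0016  0.0452]
```

View pics/e_scene.png

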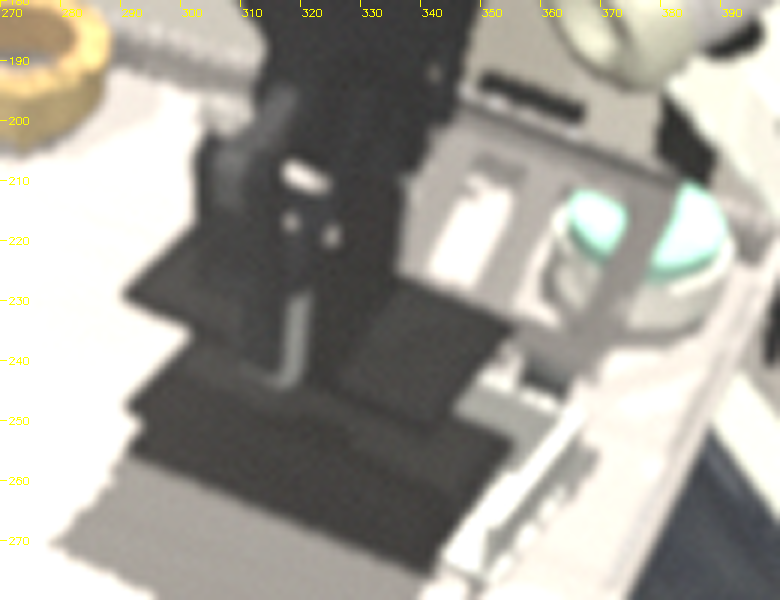

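View pics/e_top.png

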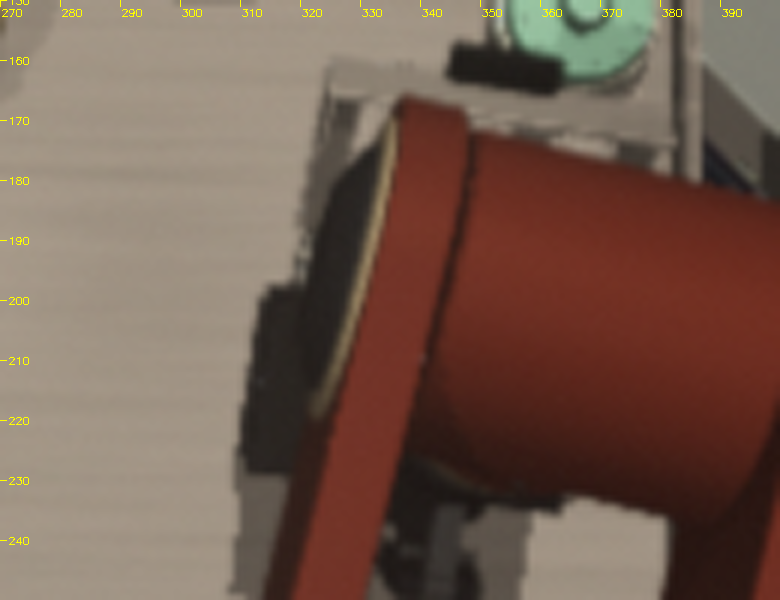

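```bash
python3 -m inch '-0.0005 0.001 0.015 0 0 0 0.5;0 0 0.015 0 0 0 0.5;0 0 0.010 0 0 0 0.5;0 0 0.003 0 0 0 0.5;0 0 0 0 0 0 0.5;0 0 0 0 0 0 0.5'|egrep "pos|force"; for i in 1 2 3 4 ; do python3 -m inch '0 0 0.001 0 0 0 0.5;0 0 0.00 0 0 0 0.5'|egrep "pos|force"; done
```

```text
tool_pos: [0.5084, -0.0375, 0.2391]
contact_force: [0.8, -0.1, -1.3]
tool_pos: [0.5086, -0.0378, 0.2386]
contact_force: [1.0, -0.3, -1.9]
tool_pos: [0.5083, -0.0379, 0.237]
contact_force: [-0.1, -0.5, -2.7]
tool_pos: [0.5081, -0.0378, 0.2356]
contact_force: [0.8, -0.4, -1.0]
tool_pos: [0.508, -0.0378, 0.2345]
contact_force: [0.5, 0.0, -1.5]
```

```bash
for i in 1 2 3 ; do python3 -m inch '0 0 0.001 0 0 0 0.5;0 0 0.00 0 0 0 0.5'|egrep "pos|force"; done
```

```text
tool_pos: [0.5082, -0.0378, 0.2337]
contact_force: [-0.0, 0.8, -2.1]
tool_pos: [0.5084, -0.0379, 0.2337]
contact_force: [-0.6, 0.0, 3.1]
tool_pos: [0.5086, -0.0379, 0.2336]
contact_force: [-3.7, 1.1, 6.7]
```

```bash
python3 -m inch '0 0 -0.0015 0 0 0 0.3;0 0 0.00 0 0 0 0.22;0 0 0 0 0 0 0.22;0 0 -0.0 0 0 0 0.22'; python3 -m inch '0 0 -0.005 0 0 0 0.22;0 0 -0.01 0 0 0 0.22;0 0 -0.02 0 0 0 0.22;0 0 -0.025 0 0 0 0.22;-0.03 0 -0.02 0 0 0 0.2;-0.035 0 0 0 0 0 0;-0.035 0 0 0 0 0 0;-0.03 0 0 0 0 0 0'; python3 - <<'E'
from h import *
im=grab_frame("scene"); cv2.imwrite("pics/f_s.png",im); crop(np.clip(im*1.4,0,255).astype(np.uint8),270,200,120,90,6,f"pics/f_scene.png")
E
```

```text
time: 9.53
tool_pos: [0.5081, -0.0378, 0.2328]
tool_rot: [-0.0, 0.998, -0.057, -0.0]
contact_force: [0.2, -0.3, -1.3]
gripper_width: 0.78
time: 10.2
tool_pos: [0.3777, -0.0227, 0.3148]
tool_rot: [0.0, 0.998, -0.057, 0.001]
contact_force: [-0.3, 0.7, 0.3]
gripper_width: 1.001
```

View pics/f_scene.png

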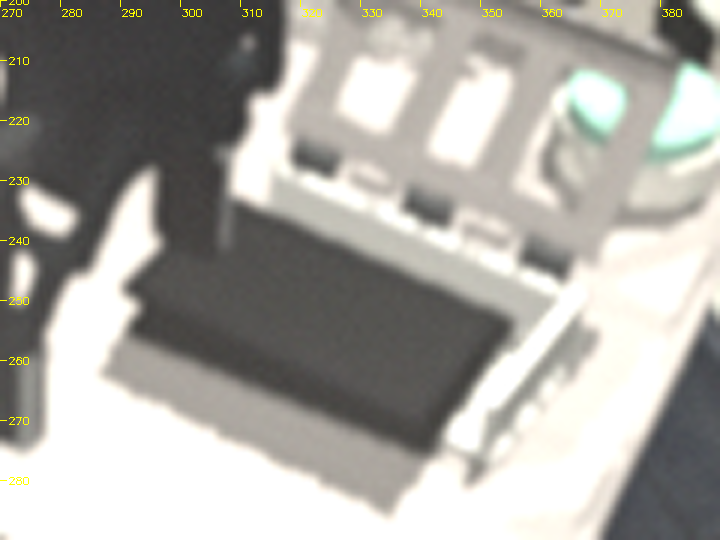

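```bash
python3 -m inch '0 0 0 0 0 -0.1208 0.3;0 0 0 0 0 -0.1208 0.3;0 0 0 0 0 -0.1208 0.3;0 0 0 0 0 -0.1208 0.3;0 0 0 0 0 -0.1208 0.3;0 0 0 0 0 -0.1208 0.3;0 0 0 0 0 -0.1208 0.3;0 0 0 0 0 -0.1208 0.3;0 0 0 0 0 -0.1208 0.3;0 0 0 0 0 -0.1208 0.3' >/dev/null;  python3 -m inch '0 0 0 0 0 -0.1208 0.3;0 0 0 0 0 -0.1208 0.3;0 0 0 0 0 -0.1208 0.3;0 0 0 0 0 0 0.3'; python3 st.py 0.4436 -0.0323 0.225
python3 - <<'E'
from h import *
im=grab_frame("scene"); cv2.imwrite("pics/g_s.png",im); crop(np.clip(im*1.4,0,255).astype(np.uint8),270,200,120,90,6,f"pics/g_scene.png")
im=grab_frame("top"); cv2.imwrite("pics/g_t.png",im); crop(np.clip(im*1.4,0,255).astype(np.uint8),290,160,120,90,6,f"pics/g_top.png")
E
```

```text
time: 11.42
tool_pos: [0.3792, -0.0229, 0.3143]
tool_rot: [0.001, 0.746, 0.666, 0.0]
contact_force: [-0.3, -0.1, -0.6]
gripper_width: 0.696
t 11.4167 pos [ 0.3792 -0.0229  0.3143] xang 83.5 zax [ 0.001 -0.    -1.   ] F [-0.32 -0.06 -0.58] w 0.696
tool shift to tgt [-0.002   0.0649  0.0894]
```

View pics/g_scene.png

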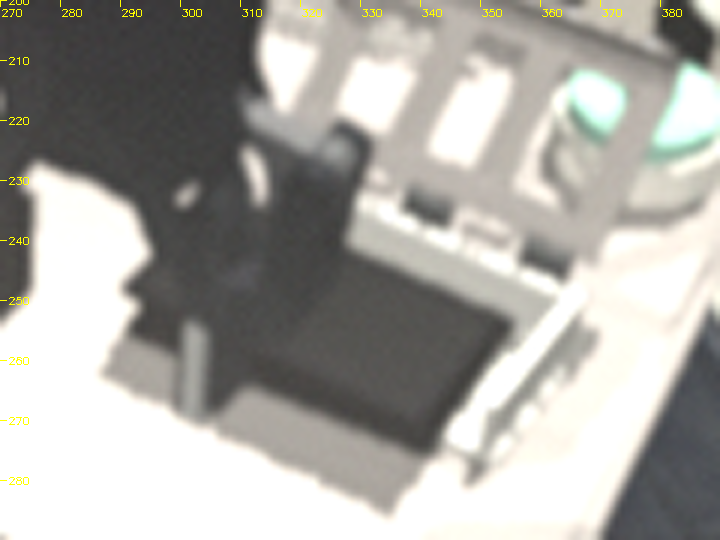

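View pics/g_top.png

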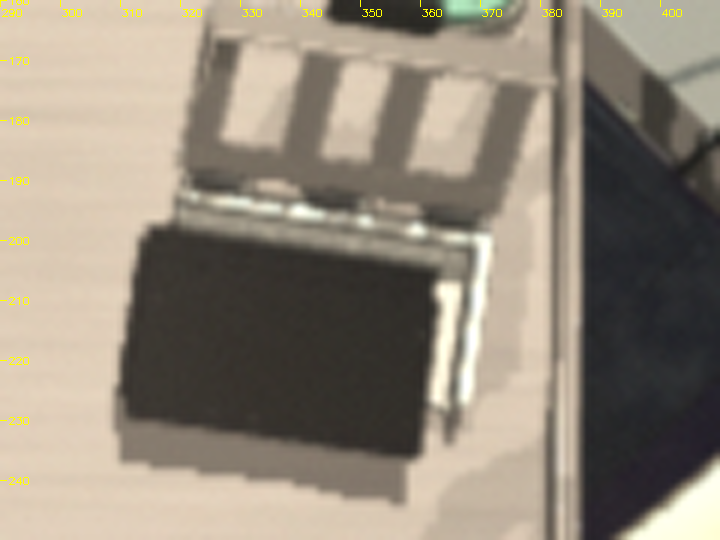

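```bash
python3 -m inch '-0.002 0.03 0 0 0 0 0.3;0 0.03 0.0 0 0 0 0.3;0 0.005 0.02 0 0 0 0.3;0 0 0.03 0 0 0 0.3;0 0 0.025 0 0 0 0.3;0 0 0.014 0 0 0 0.3;0 0 0 0 0 0 0.3;0 0 0 0 0 0 0.3'; python3 st.py 0.4436 -0.0323 0.225; for i in 1 2 3 4 5; do python3 -m inch '0 0 0.003 0 0 0 0.3;0 0 0.00 0 0 0 0.3'|egrep "pos|force"; done
```

```text
time: 12.18
tool_pos: [0.4431, -0.0323, 0.2239]
tool_rot: [-0.001, 0.747, 0.665, -0.0]
contact_force: [-0.1, -0.0, 0.9]
gripper_width: 0.699
t 12.1833 pos [ 0.4431 -0.0323  0.2239] xang 83.3 zax [-0.001  0.    -1.   ] F [-0.13 -0.    0.85] w 0.699
tool shift to tgt [ 0.0001  0.0005 -0.0011]
tool_pos: [0.4441, -0.0325, 0.2228]
contact_force: [0.2, -0.0, 0.2]
tool_pos: [0.4436, -0.0324, 0.2188]
contact_force: [-0.1, 0.6, 0.1]
tool_pos: [0.4432, -0.0323, 0.2149]
contact_force: [0.7, 0.8, -0.1]
tool_pos: [0.4431, -0.0323, 0.2116]
contact_force: [-0.0, 0.2, -0.4]
tool_pos: [0.4436, -0.0325, 0.21]
contact_force: [-1.1, 0.2, 3.8]
```

```bash
python3 -m inch '0 0 -0.0068 0 0 0 0.3;0 0 0 0 0 0 0.3;0 0.005 0 0 0 0 0.3;0 0.005 0 0 0 0 0.3;0 0.005 0 0 0 0 0.3;0 0.003 0 0 0 0 0.3;0 0.002 0 0 0 0 0.3;0 0.002 0 0 0 0 0.3;0 0.002 0 0 0 0 0.3;0 0 0 0 0 0 0.3';python3 st.py; for i in 1 2 3; do python3 -m inch '0 0.002 0 0 0 0 0.3;0 0.002 0.00 0 0 0 0.3'|egrep "pos|force"; done; python3 st.py
python3 - <<'E'
from h import *
im=grab_frame("scene"); cv2.imwrite("pics/g2_s.png",im); crop(np.clip(im*1.4,0,255).astype(np.uint8),270,200,120,90,6,f"pics/g2_scene.png")
E
```

```text
time: 13.85
tool_pos: [0.4674, -0.0352, 0.2159]
tool_rot: [-0.0, 0.747, 0.665, -0.0]
contact_force: [0.1, -0.5, -0.4]
gripper_width: 0.699
t 13.85 pos [ 0.4674 -0.0352  0.2159] xang 83.39 zax [-0.  0. -1.] F [ 0.11 -0.5  -0.44] w 0.699
tool_pos: [0.4711, -0.0355, 0.2159]
contact_force: [-0.0, 0.0, 1.2]
tool_pos: [0.475, -0.0359, 0.2159]
contact_force: [-1.7, 0.9, 0.4]
tool_pos: [0.4792, -0.0365, 0.2159]
contact_force: [-2.3, 0.6, 1.1]
t 14.35 pos [ 0.4792 -0.0365  0.2159] xang 83.39 zax [-0.  0. -1.] F [-2.3   0.6   1.05] w 0.699
```

View pics/g2_scene.png

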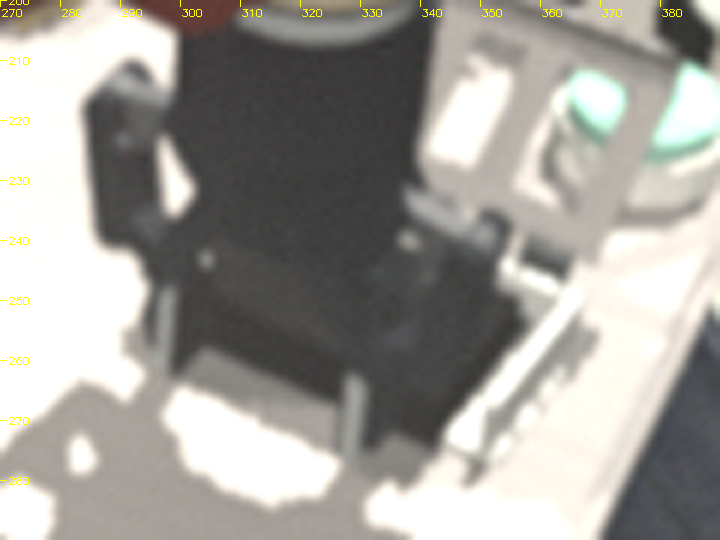

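```bash
cat > cp.py <<'E'
from h import *
s=state(); ca=(.5228,-.0435,-.115); d=s["tool_pos"][:2]-ca[:2]; c,q=np.cos(ca[2]),np.sin(ca[2])
F=s["contact_force"]; print("case xy",np.round(1000*np.array([c*d[0]+q*d[1],-q*d[0]+c*d[1]]),1),"z",round(s["tool_pos"][2],4),"Fc",np.round([c*F[0]+q*F[1],-q*F[0]+c*F[1],F[2]],1),"T",np.round(s["ft_torque"],2),"t",round(s["time"],2))
E
for i in 1 2 3 4 ; do python3 -m inch '0 0.0015 0 0 0 0 0.3;0 0 0.00 0 0 0 0.3'>/dev/null;python3 cp.py; done
```

```text
case xy [-42.7   2. ] z 0.2159 Fc [-2.   0.5 -0.3] T [0.14 0.35 0.1 ] t 14.57
case xy [-41.2   1.9] z 0.2159 Fc [-1.9 -0.2  0. ] T [ 0.08  0.37 -0.01] t 14.73
case xy [-39.7   1.8] z 0.2159 Fc [-3.3 -0.6  0.6] T [-0.01  0.47 -0.05] t 14.9
case xy [-38.3   1.9] z 0.2159 Fc [-3.9 -1.1 -0.3] T [-0.02  0.6   0.04] t 15.07
```

```bash

for i in 1 2 3 ; do python3 -m inch '0 0.001 0 0 0 0 0.3;0 0 0.00 0 0 0 0.3'>/dev/null;python3 cp.py; done
python3 - <<'E'
from h import *
im=grab_frame("scene"); cv2.imwrite("pics/g3_s.png",im); crop(np.clip(im*1.4,0,255).astype(np.uint8),270,200,120,90,6,f"pics/g3_scene.png")
E
```

```text
case xy [-37.2   1.9] z 0.2159 Fc [-3.3 -0.4  0.3] T [0.07 0.57 0.01] t 15.23
case xy [-36.1   1.9] z 0.2159 Fc [-3.1 -0.4 -0.8] T [ 0.1   0.49 -0.04] t 15.4
case xy [-35.1   2. ] z 0.2159 Fc [-3.4  0.9 -0.2] T [ 0.11  0.5  -0.08] t 15.57
```

View pics/g3_scene.png

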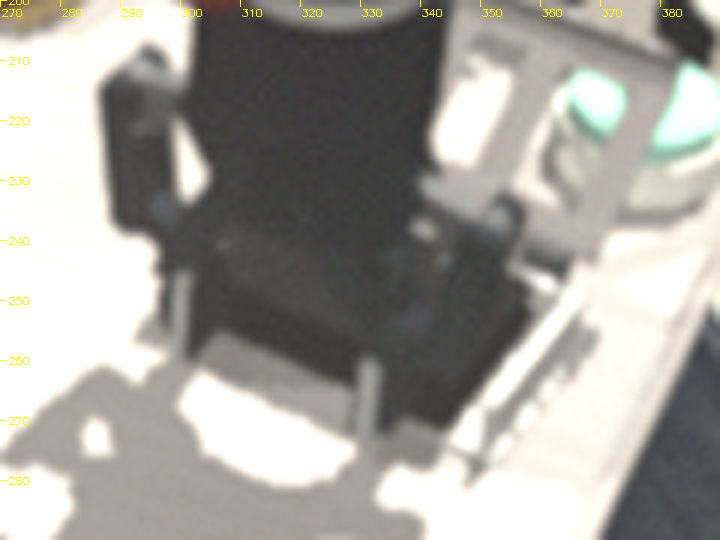

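```bash

for i in 1 2 3 4; do python3 -m inch '0 0.0007 0 0 0 0 0.3;0 0 0.00 0 0 0 0.3'>/dev/null;python3 cp.py; done
```

```text
case xy [-34.5   1.9] z 0.2159 Fc [-2.9  0.6 -0.7] T [ 0.07  0.59 -0.01] t 15.78
case xy [-34.3   2. ] z 0.2159 Fc [-5.8  0.1  1.8] T [ 0.16  0.92 -0.1 ] t 15.95
case xy [-34.3   2. ] z 0.2159 Fc [-9.  -0.6  2.7] T [ 0.12  1.46 -0.14] t 16.12
case xy [-34.1   2. ] z 0.2159 Fc [-11.7   0.7   2.9] T [ 0.1   1.76 -0.16] t 16.28
```

```bash
python3 - <<'E'
from h import *
ca=(.5228,-.0435,-.115); c,q=np.cos(ca[2]),np.sin(ca[2])
def cf(P): d=P-np.array([ca[0],ca[1],.215]); return np.round([1000*(c*d[0]+q*d[1]),1000*(-q*d[0]+c*d[1]),1000*d[2]],1)
for a,b in(((358,196),(354.5,161)),((328.5,190),(325,160.5)),((385,211),(382.5,172.5)), ((282+322/6*0+0,200),(0,0))):
    if b[0]: P,e=tri(a,b); print(cf(P),e)
E
python3 -m inch '0 -0.002 0 0 0 0 0.3;0 -0.005 0 0 0 0 0.4;0 -0.02 0 0 0 0 0.7;0 -0.03 -0.01 0 0 0 0.76;0 -0.01 -0.03 0 0 0 0.76;0 0 -0.03 0 0 0 0.76;0 0 -0.03 0 0 0 0.76;0 0 0 0 0 0 0.76'; python3 cp.py
python3 - <<'E'
from h import *
im=grab_frame("scene"); cv2.imwrite("pics/h_s.png",im); crop(np.clip(im*1.4,0,255).astype(np.uint8),270,200,120,90,6,f"pics/h_scene.png")
im=grab_frame("top"); cv2.imwrite("pics/h_t.png",im); crop(np.clip(im*1.4,0,255).astype(np.uint8),290,160,120,90,6,f"pics/h_top.png")
E
```

```text
[105.4  -8.3  90.3] 0.000491291066246183
[97.9 53.4 84.5] 0.0027065512455023474
[ 91.4 -71.2  88.4] 0.004676838827256595
time: 16.95
tool_pos: [0.427, -0.0308, 0.3243]
tool_rot: [0.006, 0.747, 0.665, 0.004]
contact_force: [0.2, -0.8, 0.2]
gripper_width: 0.24
case xy [-96.6   1.6] z 0.3243 Fc [ 0.3 -0.7  0.2] T [-0.   -0.02 -0.02] t 16.95
```

View pics/h_scene.png

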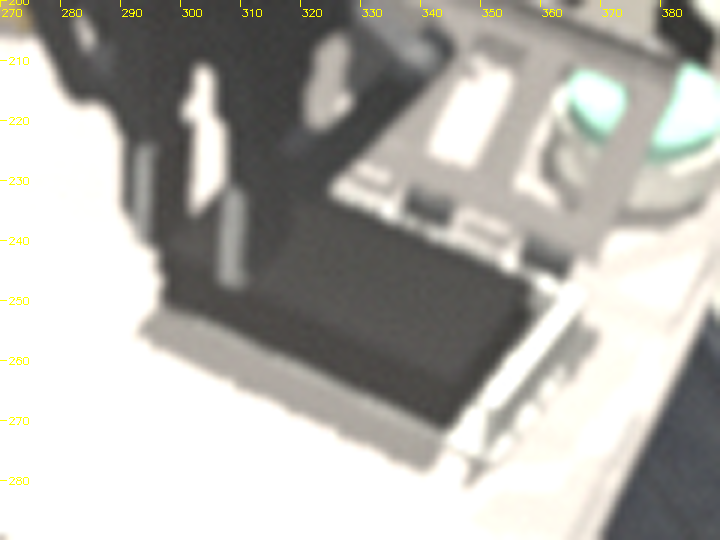

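View pics/h_top.png

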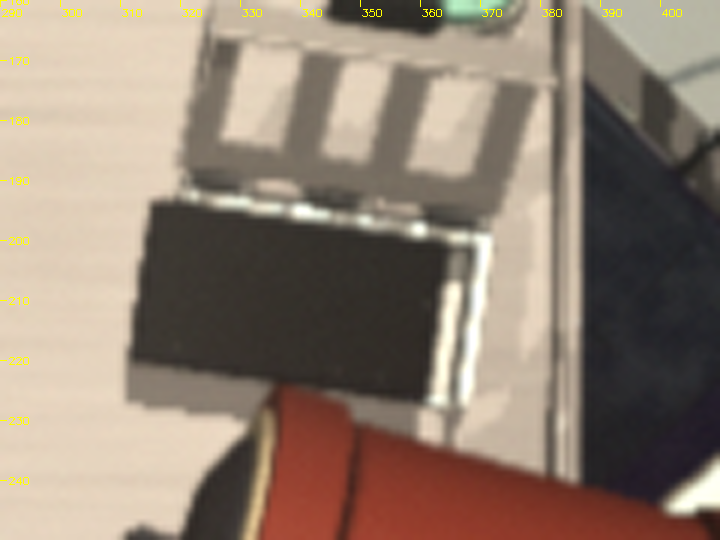

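```bash
python3 -m inch '0.008 0 0 0 0 0.1208 0.76;0.008 0 0 0 0 0.1208 0.76;0.008 0 0 0 0 0.1208 0.76;0.008 0 0 0 0 0.1208 0.76;0.008 0 0 0 0 0.1208 0.76;0.008 0 0 0 0 0.1208 0.76;0 0 0 0 0 0.1208 0.76;0 0 0 0 0 0.1208 0.76;0 0 0 0 0 0.1208 0.76;0 0 0 0 0 0.1208 0.76' >/dev/null;  python3 -m inch '0 0 0 0 0 0.1208 0.76;0 0 0 0 0 0.1208 0.76;0 0 0 0 0 0.1208 0.76;0 0 0 0 0 0 0.76'; python3 st.py 0.5343 0.0558 0.235;python3 cp.py
```

```text
time: 18.22
tool_pos: [0.4431, 0.0129, 0.3142]
tool_rot: [-0.0, 0.998, -0.058, -0.001]
contact_force: [-0.0, -0.2, -0.9]
gripper_width: 0.242
t 18.2167 pos [0.4431 0.0129 0.3142] xang -6.7 zax [-0.002  0.    -1.   ] F [-0.03 -0.2  -0.87] w 0.242
tool shift to tgt [ 0.0858 -0.0533  0.0791]
case xy [-85.7  46.8] z 0.3142 Fc [-0.  -0.2 -0.9] T [ 0.08 -0.03  0.03] t 18.22
```

```bash
python3 -m inch '0.029 -0.018 0 0 0 0 0.76;0.029 -0.018 0 0 0 0 0.76;0.028 -0.017 0 0 0 0 0.76;0 0 0.03 0 0 0 0.76;0 0 0.03 0 0 0 0.76;0 0 0.022 0 0 0 0.76;0 0 0.005 0 0 0 0.76;0 0 0 0 0 0 0.76;0 0 0 0 0 0 0.76'; python3 cp.py; for i in 1 2 ; do python3 -m inch '0 0 0.003 0 0 0 0.76;0 0 0.00 0 0 0 0.76'|egrep "pos|force"; done; python3 cp.py
```

```text
time: 18.97
tool_pos: [0.5351, 0.0555, 0.2295]
tool_rot: [-0.0, 0.998, -0.057, 0.0]
contact_force: [-0.5, -0.8, 0.8]
gripper_width: 0.241
case xy [ 0.8 99.8] z 0.2295 Fc [-0.5 -0.8  0.8] T [-0.01 -0.02  0.06] t 18.97
tool_pos: [0.5357, 0.0555, 0.2278]
contact_force: [-1.2, 0.3, 0.2]
tool_pos: [0.5351, 0.0555, 0.2235]
contact_force: [-0.5, 0.1, 0.7]
case xy [ 0.8 99.8] z 0.2235 Fc [-0.5  0.   0.7] T [ 0.01 -0.03  0.  ] t 19.3
```

```bash
python3 -m inch '0 0.003 0.001 0 0 0 0.76;0 0.003 0.00 0 0 0 0.76;0 0.003 0 0 0 0 0.76;0 0 0 0 0 0 0.76'>/dev/null; python3 cp.py;python3 -m inch '0 0.003 0.001 0 0 0 0.76;0 0.003 0.00 0 0 0 0.76;0 0.003 0 0 0 0 0.76;0 0 0 0 0 0 0.76'>/dev/null; python3 cp.py;python3 -m inch '0 0.002 0 0 0 0 0.76;0 0.002 0.00 0 0 0 0.76'>/dev/null; python3 cp.py
python3 - <<'E'
from h import *
im=grab_frame("scene"); cv2.imwrite("pics/i_s.png",im); crop(np.clip(im*1.4,0,255).astype(np.uint8),270,190,120,90,6,f"pics/i_scene.png")
E
```

```text
case xy [ 0.6 90.2] z 0.2221 Fc [ 0.4  0.3 -0.6] T [-0.02 -0.01  0.02] t 19.63
case xy [ 0.6 81.2] z 0.2209 Fc [ 0.  -0.1 -0.5] T [-0.01 -0.    0.  ] t 19.97
case xy [ 0.6 77.7] z 0.221 Fc [-1.2  0.2 -0.6] T [ 0.06  0.02 -0.01] t 20.13
```

View pics/i_scene.png

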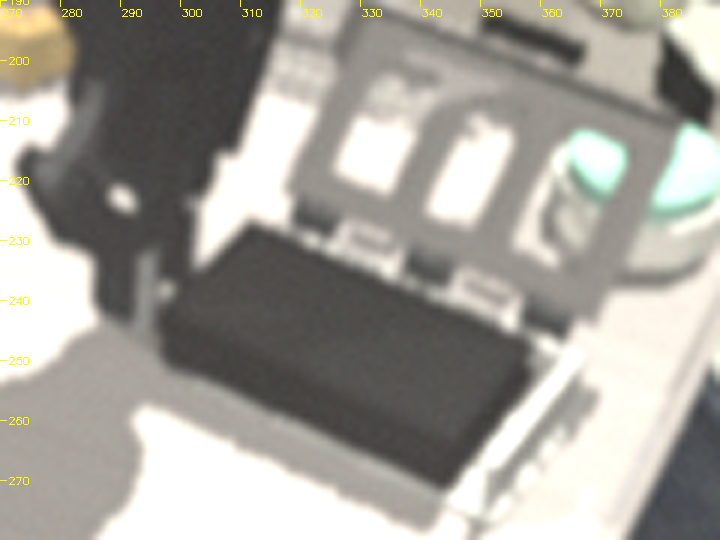

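```bash
for i in 1 2 3 4 5 6 ; do python3 -m inch '0 0.0015 0 0 0 0 0.76;0 0.001 0.00 0 0 0 0.76'>/dev/null;python3 cp.py; done
```

```text
case xy [ 0.6 75.2] z 0.221 Fc [-0.3 -0.4 -0.4] T [-0.04 -0.01  0.02] t 20.35
case xy [ 0.6 72.7] z 0.221 Fc [0.3 0.5 0.4] T [-0.01 -0.04  0.04] t 20.52
case xy [ 0.6 70.4] z 0.221 Fc [0.1 1.6 0.5] T [ 0.22 -0.02 -0.  ] t 20.68
case xy [ 0.5 68. ] z 0.221 Fc [-0.1  2.1 -0. ] T [ 0.29 -0.04 -0.02] t 20.85
case xy [ 0.5 65.4] z 0.221 Fc [0.5 2.4 0.6] T [ 0.36  0.04 -0.05] t 21.02
case xy [ 0.5 62.8] z 0.221 Fc [-0.8  2.2 -0.1] T [ 0.39  0.05 -0.07] t 21.18
```

```bash
for i in 1 2 3 4 ; do python3 -m inch '0 0.0007 0 0 0 0 0.76;0 0 0.00 0 0 0 0.76'>/dev/null;python3 cp.py; done
```

```text
case xy [ 0.5 62. ] z 0.221 Fc [-1.6  2.   1.4] T [ 0.36  0.1  -0.  ] t 21.35
case xy [ 0.5 61.4] z 0.221 Fc [-1.   1.9  0.5] T [0.41 0.14 0.05] t 21.52
case xy [ 0.5 60.8] z 0.221 Fc [-0.9  1.8  0.5] T [ 0.47  0.18 -0.01] t 21.68
case xy [ 0.5 60.4] z 0.221 Fc [-1.7  4.5 -0.4] T [ 0.75  0.1  -0.02] t 21.85
```

```bash
for i in 1 2 3 ; do python3 -m inch '0 0.0007 0 0 0 0 0.76;0 0 0.00 0 0 0 0.76'>/dev/null;python3 cp.py; done
python3 - <<'E'
from h import *
im=grab_frame("scene"); cv2.imwrite("pics/j_s.png",im); crop(np.clip(im*1.4,0,255).astype(np.uint8),280,200,100,80,7,f"pics/j_scene.png")
E
```

```text
case xy [ 0.6 59.6] z 0.221 Fc [-1.1  5.2  0.3] T [ 0.8   0.02 -0.03] t 22.02
case xy [ 0.6 59.6] z 0.221 Fc [-0.5  8.   0.5] T [ 1.19 -0.07 -0.09] t 22.18
case xy [ 0.5 59.3] z 0.221 Fc [-0.8  8.6  0.4] T [ 1.43 -0.01 -0.03] t 22.35
```

View pics/j_scene.png

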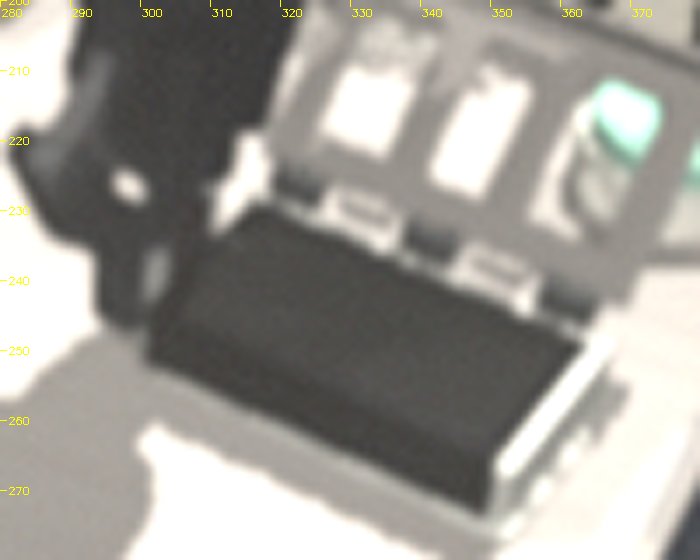

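```bash
for i in 1 2; do python3 -m inch '0 0.0007 0 0 0 0 0.76;0 0 0.00 0 0 0 0.76'>/dev/null;python3 cp.py; done
python3 -m inch '0 -0.002 0 0 0 0 0.76;0 -0.005 0 0 0 0 0.76;0 -0.02 0 0 0 0 0.76;0 -0.02 -0.02 0 0 0 0.6;0 0 -0.03 0 0 0 0.3;0 0 -0.03 0 0 0 0.3;0 0 -0.015 0 0 0 0.3;-0.03 0 0 0 0 0 0.3;-0.03 0 0 0 0 0 0.3;-0.03 0 0 0 0 0 0.3'|head -2;python3 cp.py
python3 - <<'E'
from h import *
im=grab_frame("scene"); cv2.imwrite("pics/k_s.png",im); crop(np.clip(im*1.4,0,255).astype(np.uint8),285,215,80,65,9,f"pics/k_scene.png")
im=grab_frame("top"); cv2.imwrite("pics/k_t.png",im); crop(np.clip(im*1.4,0,255).astype(np.uint8),305,180,72,54,9,f"pics/k_top.png")
E
```

```text
case xy [ 0.4 58.8] z 0.221 Fc [-1.6  9.9  0.9] T [ 1.51  0.03 -0.06] t 22.57
case xy [ 0.4 58.3] z 0.2211 Fc [-1.4 10.7  0.1] T [1.59 0.04 0.05] t 22.73
time: 23.57
tool_pos: [0.4452, 0.0689, 0.3158]
case xy [-90.  102.8] z 0.3158 Fc [-0.8  0.7  0.7] T [ 0.02  0.02 -0.  ] t 23.57
```

View pics/k_scene.png

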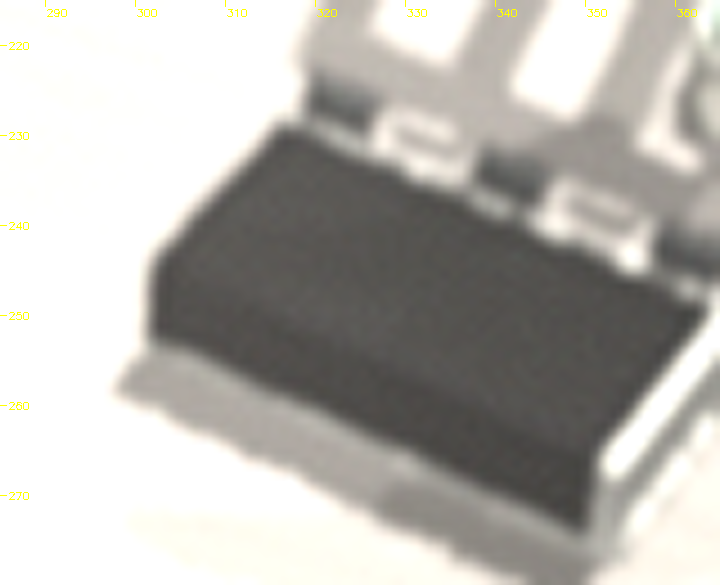

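View pics/k_top.png

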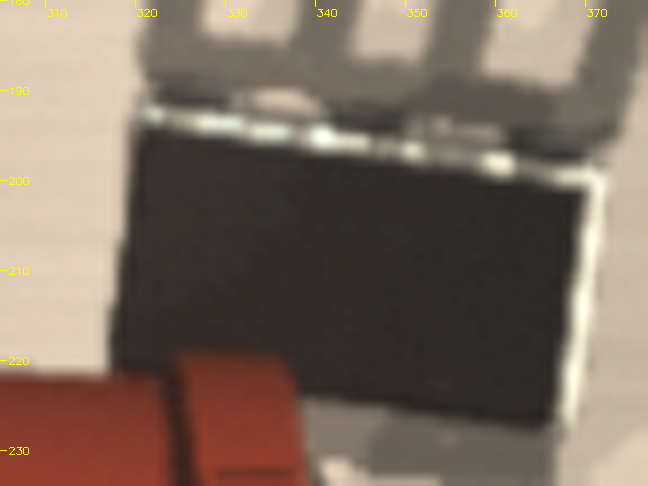

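```bash
python3 -m inch '0 0 0 0 0 -0.1208 0.3;0 0 0 0 0 -0.1208 0.3;0 0 0 0 0 -0.1208 0.3;0 0 0 0 0 -0.1208 0.3;0 0 0 0 0 -0.1208 0.3;0 0 0 0 0 -0.1208 0.3;0 0 0 0 0 -0.1208 0.3;0 0 0 0 0 -0.1208 0.3;0 0 0 0 0 -0.1208 0.3;0 0 0 0 0 -0.1208 0.3' >/dev/null;  python3 -m inch '0 0 0 0 0 -0.1208 0.3;0 0 0 0 0 -0.1208 0.3;0 0 0 0 0 -0.1208 0.3;-0.03 0 0 0 0 0 0.3;-0.035 0 0 0 0 0 0.3;-0.035 0 0 0 0 0 0.3;0 0.005 0 0 0 0 0.3;0 0 0 0 0 0 0.3'; python3 st.py; python3 cp.py
python3 - <<'E'
from h import *
a=cv2.imread("pics/scene0.png",0);b=cv2.imread("pics/k_s.png",0)
for n,(x,y,w,h) in dict(lid=(318,195,50,40),endf=(348,250,30,28),ref=(360,120,60,70)).items():
    T=a[y:y+h,x:x+w].astype(np.float32)[4:-4,4:-4];U=cv2.resize(b[y:y+h,x:x+w],None,fx=10,fy=10,interpolation=cv2.INTER_CUBIC).astype(np.float32);T=cv2.resize(T,None,fx=10,fy=10,interpolation=cv2.INTER_CUBIC)
    r=cv2.matchTemplate(U,T,cv2.TM_CCOEFF_NORMED);m=cv2.minMaxLoc(r);print(n,np.array(m[3])/10-4,m[1])
E
```

```text
time: 25.17
tool_pos: [0.4399, -0.0323, 0.3156]
tool_rot: [0.0, 0.748, 0.663, -0.0]
contact_force: [0.1, 0.7, 0.5]
gripper_width: 0.701
t 25.1667 pos [ 0.4399 -0.0323  0.3156] xang 83.13 zax [-0.    -0.001 -1.   ] F [0.09 0.75 0.5 ] w 0.701
case xy [-83.6   1.6] z 0.3156 Fc [-0.   0.8  0.5] T [0.02 0.02 0.  ] t 25.17
lid [0.3 0.1] 0.9789069294929504
endf [1.1 0.2] 0.8038440346717834
ref [0. 0.] 0.999557614326477
```

```bash
python3 -m inch '0 0.015 0.03 0 0 0.004 0.3;0 0 0.035 0 0 0 0.3;0 0 0.025 0 0 0 0.3;0 0 0.008 0 0 0 0.3;0 0 0 0 0 0 0.3;0 0 0 0 0 0 0.3'>/dev/null; python3 cp.py; python3 st.py
```

```text
case xy [-69.   4.] z 0.2188 Fc [-0.4 -0.6  1.4] T [-0.   -0.05  0.  ] t 25.67
t 25.6667 pos [ 0.4547 -0.0316  0.2188] xang 83.22 zax [ 0.001 -0.    -1.   ] F [-0.42 -0.58  1.39] w 0.698
```

```bash
python3 -m inch '0 0.005 0.0015 0 0 0.002 0.3;0 0.005 0 0 0 0 0.3;0 0.005 0 0 0 0 0.3;0 0.005 0 0 0 0 0.3;0 0.005 0 0 0 0 0.3;0 0.003 0 0 0 0 0.3;0 0 0 0 0 0 0.3'>/dev/null; python3 cp.py;for i in 1 2 3 4 ; do python3 -m inch '0 0.0015 0 0 0 0 0.3;0 0 0.00 0 0 0 0.3'>/dev/null;python3 cp.py; done
```

```text
case xy [-40.8   3.2] z 0.2166 Fc [-0.1  1.   0.3] T [-0.01  0.02 -0.01] t 26.25
case xy [-39.9   3.3] z 0.2164 Fc [-0.4 -0.1 -0.8] T [ 0.03  0.01 -0.02] t 26.42
case xy [-38.4   3.3] z 0.2165 Fc [0.1 0.9 0.1] T [-0.01 -0.    0.  ] t 26.58
case xy [-36.8   3.3] z 0.2166 Fc [ 0.3  0.4 -0.8] T [-0.   -0.04  0.05] t 26.75
case xy [-35.3   3.3] z 0.2165 Fc [-0.7  0.6 -0.2] T [ 0.01 -0.05 -0.  ] t 26.92
```

```bash
for i in 1 2 3 4 5; do python3 -m inch '0 0.0006 0 0 0 0 0.3;0 0 0.00 0 0 0 0.3'>/dev/null;python3 cp.py; done
```

```text
case xy [-34.8   3.3] z 0.2165 Fc [-0.1 -0.8 -0.3] T [ 0.   -0.07  0.05] t 27.08
case xy [-34.4   3.3] z 0.2164 Fc [-1.2 -0.4 -0. ] T [-0.01  0.15  0.  ] t 27.25
case xy [-34.2   3.4] z 0.2164 Fc [-3.7 -0.1  1.4] T [0.14 0.59 0.15] t 27.42
case xy [-33.8   3.5] z 0.2164 Fc [-5.5  0.5  2.1] T [0.2  0.76 0.13] t 27.58
case xy [-33.7   3.5] z 0.2163 Fc [-7.9 -0.6  2.9] T [0.28 1.23 0.19] t 27.75
```

```bash
python3 -m inch '0 -0.003 0 0 0 0 0.3;0 -0.012 0 0 0 0 0.3;0 -0.02 -0.01 0 0 0 1;0 0 -0.03 0 0 0 1;0 0 -0.035 0 0 0 1;0 0 -0.035 0 0 0 1;0 0 -0.03 0 0 0 1;0 0 0 0 0 0 1'>/dev/null; python3 cp.py; python3 st.py .6522 -.0645 .35
python3 - <<'E'
from h import *
im=grab_frame("scene"); cv2.imwrite("pics/l_s.png",im); crop(np.clip(im*1.4,0,255).astype(np.uint8),285,180,120,100,6,f"pics/l_scene.png")
E
```

```text
case xy [-64.9   3.2] z 0.3649 Fc [0.  0.4 0.6] T [-0.03 -0.03 -0.05] t 28.42
t 28.4167 pos [ 0.4587 -0.0329  0.3649] xang 83.03 zax [ 0.014 -0.003 -1.   ] F [0.06 0.37 0.56] w -0.001
tool shift to tgt [-0.0079  0.1956  0.0178]
```

View pics/l_scene.png

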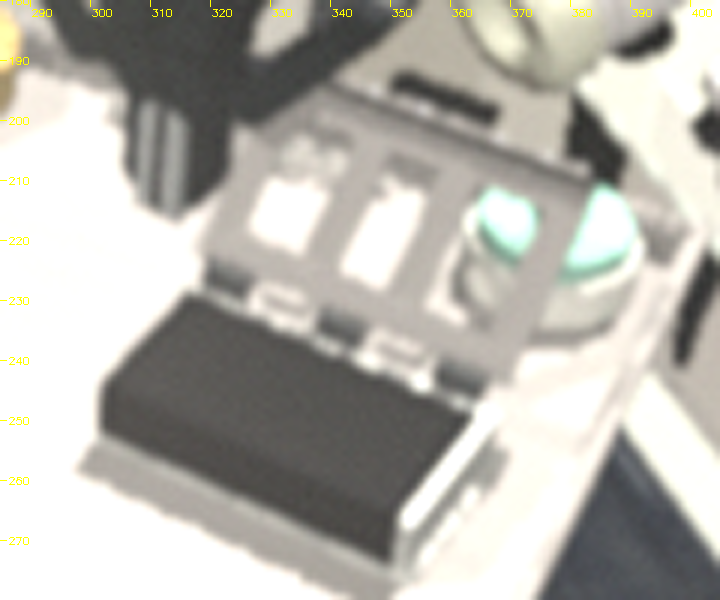

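```bash
python3 -m inch '-0.008 0.03 0 0 0 0 1;0 0.035 0 0 0 0 1;0 0.035 0 0 0 0 1;0 0.035 0 0 0 0 1;0 0.035 0 0 0 0 1;0 0.028 0 0 0 0 1;0 0 0 0 0 0 1;0 0 0 0 0 0 1'>/dev/null; python3 cp.py; python3 st.py .6522 -.0645 .297
python3 - <<'E'
from h import *
im=grab_frame("scene"); cv2.imwrite("pics/m_s.png",im); crop(np.clip(im*1.4,0,255).astype(np.uint8),300,150,120,90,6,f"pics/m_scene.png")
im=grab_frame("top"); cv2.imwrite("pics/m_t.png",im); crop(np.clip(im*1.4,0,255).astype(np.uint8),300,120,100,100,6,f"pics/m_top.png")
E
```

```text
case xy [131.   -5.8] z 0.353 Fc [ 0.1 -0.4 -0.1] T [0.01 0.05 0.01] t 29.13
t 29.1333 pos [ 0.6523 -0.0643  0.353 ] xang 83.04 zax [-0.004  0.001 -1.   ] F [ 0.1  -0.42 -0.15] w 0.002
tool shift to tgt [-0.0002  0.0002  0.056 ]
```

View pics/m_scene.png

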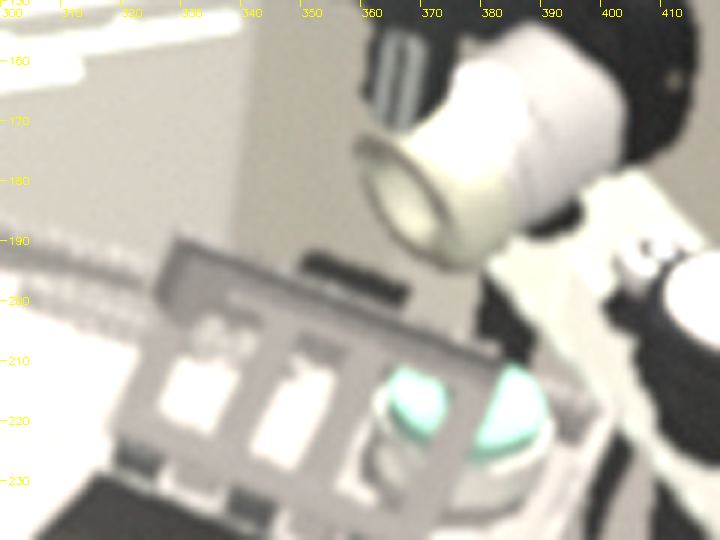

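View pics/m_top.png

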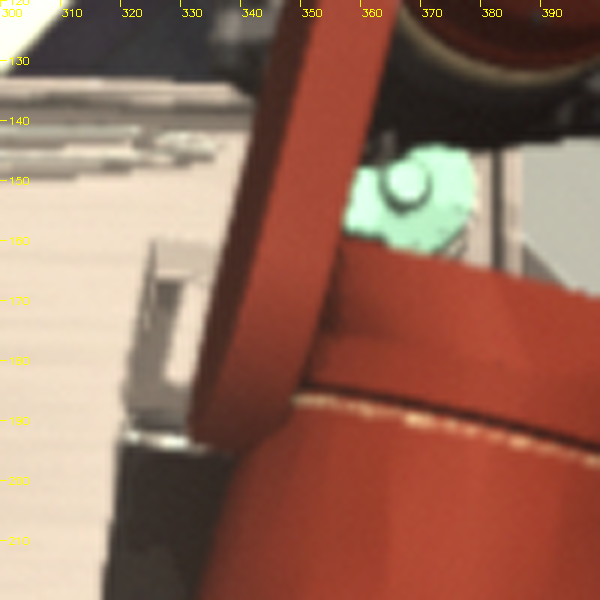

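```bash
python3 - <<'E'
from h import *
print(pix("scene",[.652,-.064,.353]),pix("top",[.652,-.064,.353]))
for a,b in(((370,181),(340,88)),((396,148),(362,50)),((440,250),(428,170)),((427,203),(403,112))): print(tri(a,b))
E
```

```text
[[365.31121435 170.19447829]] [[359.39487281 143.03004011]]
(array([ 0.81414472, -0.0412247 ,  0.2244346 ]), np.float64(0.0020668982053423006))
(array([ 0.86902365, -0.07667808,  0.29913319]), np.float64(0.0013869397617879689))
(array([ 0.6266767 , -0.2435175 ,  0.23566107]), np.float64(0.002494045726885272))
(array([ 0.75596065, -0.18482834,  0.2459956 ]), np.float64(0.005509072664551704))
```

View pics/m_s.png

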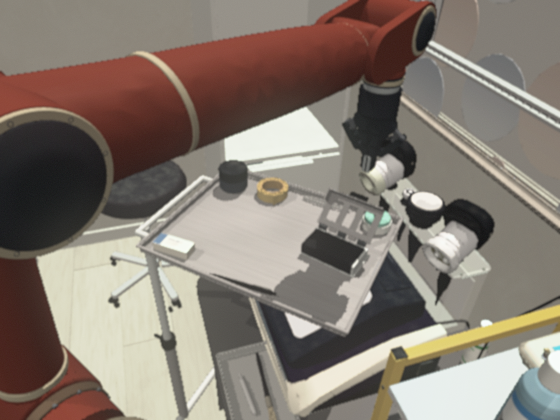

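```bash
python3 -m inch '0 0 0.02 0 0 0 1;0 0 0.02 0 0 0 1;0 0 0 0 0 0 1;0 0 0 0 0 0 1'>/dev/null; python3 cp.py; python3 -m inch '0 0 0.01 0 0 0 1;0 0 0.007 0 0 0 1;0 0 0 0 0 0 1;0 0 0 0 0 0 1'>/dev/null; python3 cp.py
python3 - <<'E'
from h import *
im=grab_frame("scene"); cv2.imwrite("pics/n_s.png",im); crop(np.clip(im*1.4,0,255).astype(np.uint8),300,150,120,90,6,f"pics/n_scene.png")
E
```

```text
case xy [129.   -5.6] z 0.3156 Fc [0.1 0.4 0. ] T [-0.04 -0.01 -0.03] t 29.57
case xy [130.3  -5.7] z 0.2993 Fc [ 0.4  0.4 -0.7] T [-0.03  0.01  0.07] t 29.9
```

View pics/n_scene.png

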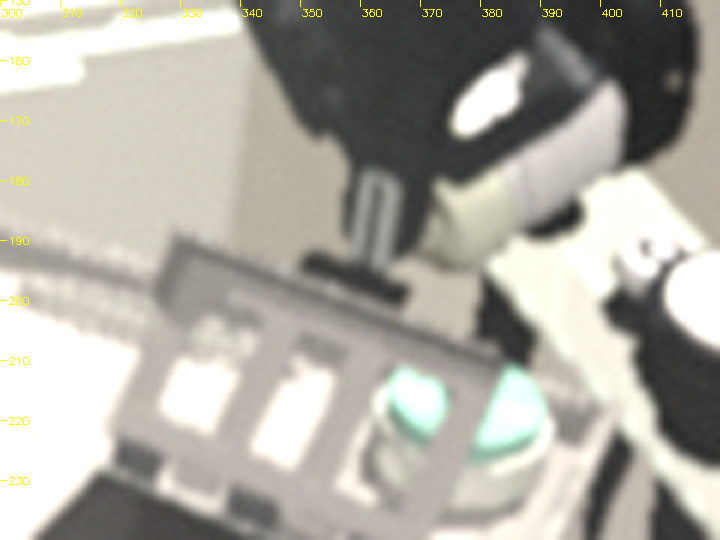

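```bash
python3 -m inch '0 0 0.006 0 0 0 1;0 -0.006 0 0 0 0 1;0 -0.006 0 0 0 0 1;0 -0.006 -0.001 0 0 0 1;0 -0.006 -0.002 0 0 0 1;0 -0.006 -0.003 0 0 0 1;0 0 0 0 0 0 1'>/dev/null; python3 cp.py
python3 - <<'E'
from h import *
im=grab_frame("scene"); cv2.imwrite("pics/o_s.png",im); crop(np.clip(im*1.4,0,255).astype(np.uint8),290,150,120,90,6,f"pics/o_scene.png")
E
```

```text
case xy [99.3 -5.5] z 0.3007 Fc [ 0.  -0.3  0.1] T [ 0.02 -0.02  0.03] t 30.53
```

View pics/o_scene.png

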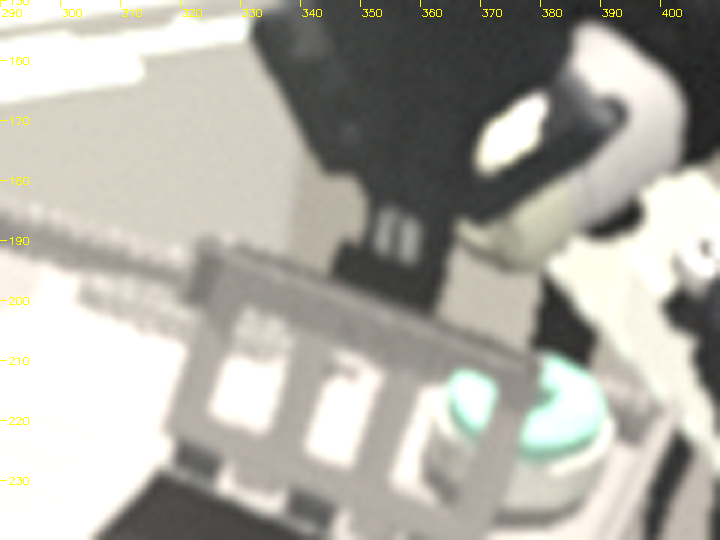

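```bash
python3 -m inch '0 -0.006 -0.003 0 0 0 1;0 -0.006 -0.003 0 0 0 1;0 -0.006 -0.004 0 0 0 1;0 -0.006 -0.004 0 0 0 1;0 -0.006 -0.003 0 0 0 1;0 -0.006 -0.003 0 0 0 1;0 -0.007 -0.003 0 0 0 1;0 0 0 0 0 0 1'>/dev/null; python3 cp.py
python3 -m inch '0 -0.005 0 0 0 0 1;0 -0.005 0.0 0 0 0 1;0 -0.005 0.001 0 0 0 1;0 -0.005 0.001 0 0 0 1;0 -0.005 0.002 0 0 0 1;0 -0.005 0.002 0 0 0 1;0 -0.005 0.002 0 0 0 1;0 -0.005 0.003 0 0 0 1;0 0 0 0 0 0 1'>/dev/null; python3 cp.py
python3 - <<'E'
from h import *
im=grab_frame("scene"); cv2.imwrite("pics/p_s.png",im); crop(np.clip(im*1.4,0,255).astype(np.uint8),280,160,120,100,6,f"pics/p_scene.png")
E
```

```text
case xy [56.6 -5.3] z 0.3238 Fc [-1.1 -0.2 -0.5] T [ 0.04  0.01 -0.06] t 31.25
case xy [16.3 -4.9] z 0.3106 Fc [-0.1 -0.4 -1. ] T [ 0.04 -0.05 -0.02] t 32.0
```

View pics/p_scene.png

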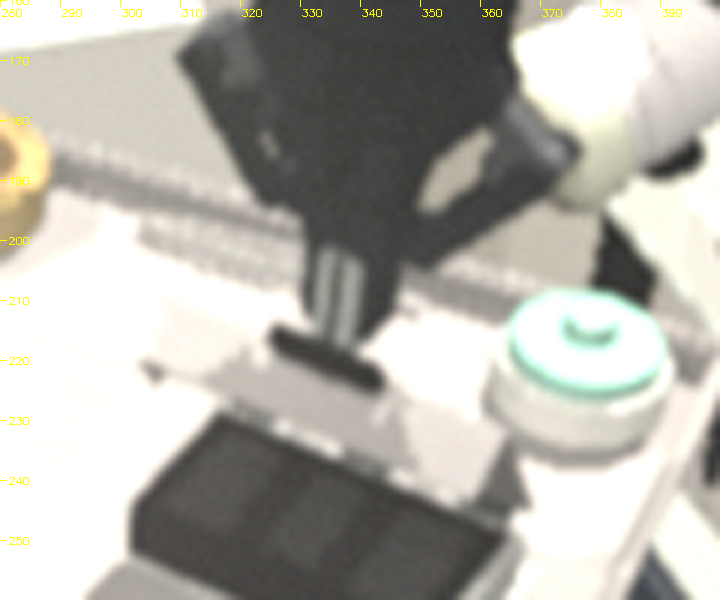

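```bash
python3 -m inch '0 -0.006 0.002 0 0 0 1;0 -0.005 0.003 0 0 0 1;0 -0.005 0.004 0 0 0 1;0 -0.005 0.005 0 0 0 1;0 -0.004 0.005 0 0 0 1;0 -0.004 0.005 0 0 0 1;0 0 0 0 0 0 1'>/dev/null; python3 cp.py
python3 - <<'E'
from h import *
im=grab_frame("scene"); cv2.imwrite("pics/q_s.png",im); crop(np.clip(im*1.4,0,255).astype(np.uint8),280,180,120,100,6,f"pics/q_scene.png")
E
```

```text
case xy [-12.8  -4.7] z 0.2858 Fc [ 0.2 -0.8 -0.2] T [ 0.01 -0.02  0.01] t 32.63
```

View pics/q_scene.png

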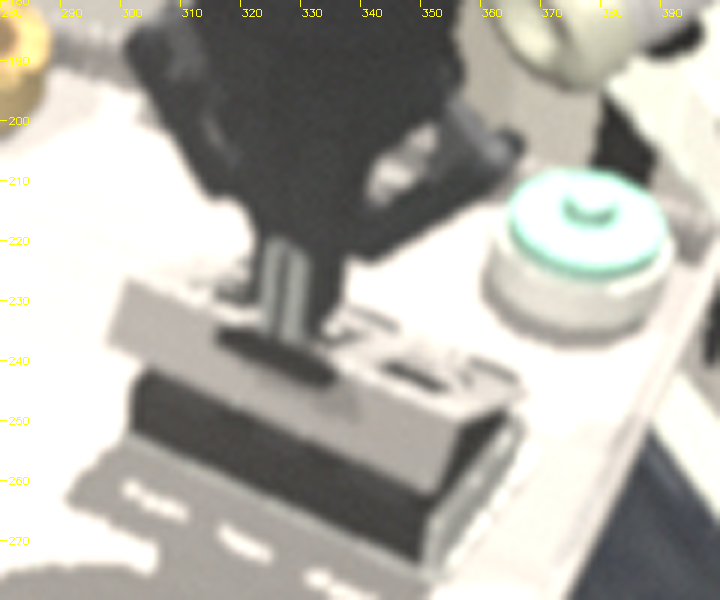

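```bash
python3 -m inch '0 -0.004 0.005 0 0 0 1;0 -0.004 0.005 0 0 0 1;0 -0.003 0.005 0 0 0 1;0 0 0 0 0 0 1'>/dev/null; python3 cp.py; for i in 1 2 3 4 5 6; do python3 -m inch '0 -0.001 0.003 0 0 0 1;0 0 0 0 0 0 1'>/dev/null; python3 cp.py; done
python3 - <<'E'
from h import *
im=grab_frame("scene"); cv2.imwrite("pics/r_s.png",im); crop(np.clip(im*1.4,0,255).astype(np.uint8),280,190,120,100,6,f"pics/r_scene.png")
E
```

```text
case xy [-23.6  -4.7] z 0.2709 Fc [-0.3  0.6  0.5] T [ 0.02 -0.02  0.02] t 33.02
case xy [-23.8  -4.8] z 0.2689 Fc [ 0.8 -0.1  0.6] T [0.   0.01 0.01] t 33.18
case xy [-24.7  -4.7] z 0.2661 Fc [-0.6 -1.1 -0.6] T [ 0.01 -0.03  0.07] t 33.35
case xy [-25.7  -4.7] z 0.263 Fc [-0.5 -0.3 -0. ] T [0.03 0.02 0.01] t 33.52
case xy [-26.8  -4.8] z 0.2599 Fc [-0.4 -0.2 -0.4] T [ 0.05 -0.01 -0.  ] t 33.68
case xy [-27.8  -4.7] z 0.2569 Fc [ 0.2 -0.5  0. ] T [-0.02 -0.02  0.  ] t 33.85
case xy [-28.9  -4.7] z 0.2539 Fc [-0.9  0.3 -0.2] T [ 0.06 -0.04  0.01] t 34.02
```

View pics/r_scene.png

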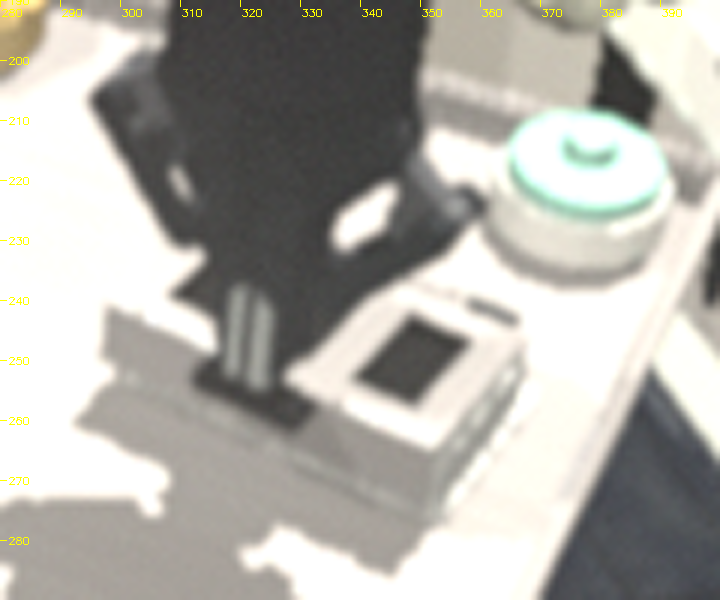

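```bash
for i in 1 2 3 4 5; do python3 -m inch '0 -0.0005 0.002 0 0 0 1;0 0 0 0 0 0 1'>/dev/null; python3 cp.py; done
```

```text
case xy [-29.2  -4.7] z 0.2522 Fc [-0.1 -0.8  0.5] T [ 0.06  0.01 -0.01] t 34.23
case xy [-29.7  -4.7] z 0.2501 Fc [ 0.3 -0.4 -0.4] T [ 0.02 -0.03  0.04] t 34.4
case xy [-30.2  -4.7] z 0.2481 Fc [ 0.2 -1.2  0.1] T [-0.05  0.01 -0.05] t 34.57
case xy [-30.1  -4.8] z 0.2475 Fc [-0.7  0.3  4. ] T [ 0.03  0.12 -0.03] t 34.73
case xy [-30.1  -4.8] z 0.2474 Fc [-2.1  1.5 10.8] T [ 0.18  0.41 -0.02] t 34.9
```

```bash
python3 -m inch '0 0 0.001 0 0 0 1;0 0 0 0 0 0 1'>/dev/null; python3 cp.py; python3 -m inch '0 0 -0.005 0 0 0 1;0 0 -0.01 0 0 0 1;0 0 -0.03 0 0 0 1;0 0 -0.035 0 0 0 1;0 -0.035 -0.02 0 0 0 1;0 -0.035 0 0 0 0 1;0 -0.03 0 0 0 0 1;0 0 0 0 0 0 1;0 0 0 0 0 0 1'; python3 - <<'E'
from h import *
im=grab_frame("scene"); cv2.imwrite("pics/z_s.png",im); crop(np.clip(im*1.1,0,255).astype(np.uint8),280,200,110,90,7,f"pics/z_scene.png")
im=grab_frame("top"); cv2.imwrite("pics/z_t.png",im); crop(np.clip(im*1.2,0,255).astype(np.uint8),300,150,90,90,6,f"pics/z_top.png")
E
```

```text
case xy [-30.1  -4.7] z 0.2473 Fc [-4.1  0.5 13.7] T [0.18 0.76 0.04] t 35.07
time: 35.82
tool_pos: [0.3916, -0.0325, 0.3441]
tool_rot: [0.001, 0.749, 0.663, 0.001]
contact_force: [0.2, -0.7, -0.3]
gripper_width: -0.001
```

View pics/z_scene.png

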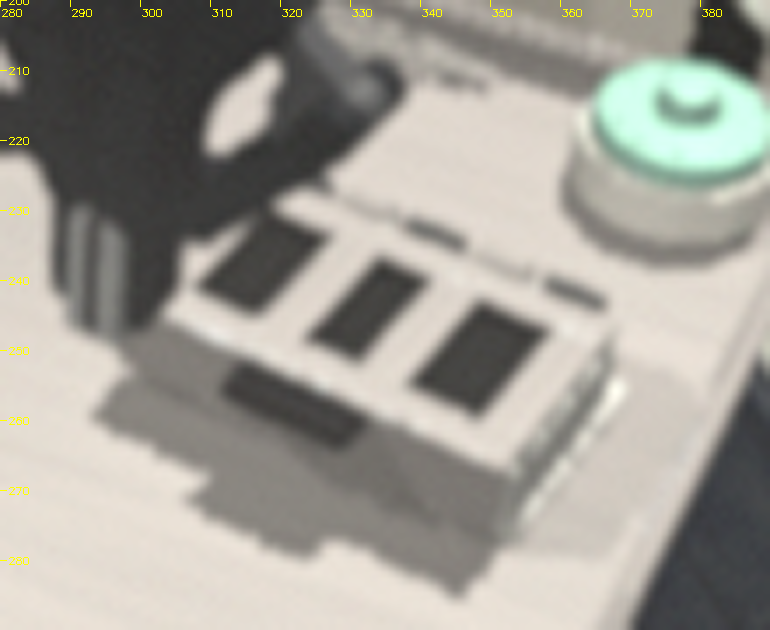

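View pics/z_top.png

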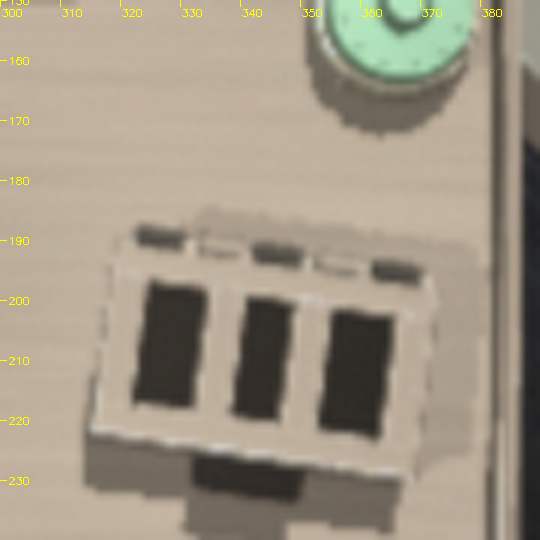

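View pics/z_s.png

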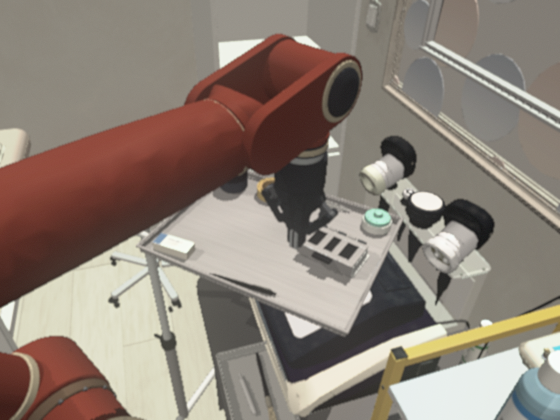

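```bash
python3 -c "
from plant import *
print(job_done(), state()['time'])"
```

```text
the job is handed in; nothing more can be done
the job is handed in; nothing more can be done
```

I laid the loose plate on the pile and tapped the pile square from the front, then the left end, then the front again. I then swung the lid down over it until it was home. The job was handed in at about 36 s of the 64 s allowed.

- **Pile:** the pictures showed all four plates flush with both fences before the lid came down. The second front tap met solid contact at the same place as the first, to within about 0.3 mm.
- **Lid:** it stopped firmly with its top 32.5 mm above the stand, the height I worked out for a shut, level lid. It held there under about 14 N, and the skirt is down outside the pile in both views.
- **Case:** image matching, done after the end tap and before the last front tap, put the shift at about 0.3 px, or 0.6 mm. The end tap, which reached about 11 N, probably caused it. A second match at the end fence read 1.1 px, but I discounted it because the plates next to it had moved too.
- **Other things:** I saw nothing else moved in the last pictures, but the arm hid the pot and the tape in part, and I did not measure each item. The gripper ended clear of everything.

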